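Snap the tube clip shut with the pliers

TASK

Take the spring-opened pliers from their rest, put the jaws round the two ears of the open white clip on the upright tube, and squeeze slowly and gently until the clip is felt to click and stays shut; stop at the click, because pressing hard crushes the clip, and keep the gripper itself off the clip and its stand. Then lay the pliers back on their rest as they lay before, let go, and leave the beaker, the amber bottle and the vial rack undisturbed.

Things in the scene. Friction and masses are not known exactly. Their poses are not given: they have to be found in the camera images.
- pliers_grip (a point): Grip and balance point mid-way between the handles of the loose pliers, at mid height of the 16 mm thick handles. x points to the jaws, y across the handles. Sprung open, the handles are 66 mm over their outsides here (each 9 mm wide, nearly parallel). Pivot 50 mm ahead, jaw noses 86 mm ahead, tails 64 mm behind. Squeezed lightly (60 to 63 mm) the pliers can be carried.
- pliers: The pliers, 155 mm long, 0.09 kg, steel jaws, black handles; origin on the pivot at the underside, x to the jaws. The two jaw noses are upright round posts, 8 mm thick, 12 mm tall, 35 mm clear between them when open; squeezing the handles by d brings them about 0.7 d closer. The opening spring alone pushes on the handles with 6 to 9 N; the force on the ears adds about as much again.
- rest_mid (a point): Where the pliers' grip point lies when they are laid properly on the grey fixed tool rest: 39 mm above the worktop. x is the way the jaws point. The rest has a 125 x 100 mm foot plate, 6 mm thick, and two cross bars 12 mm wide, tops 31 mm above the worktop, 40 mm behind and 50 mm ahead of this point.
- clip_ears (a point): Mid-way between the outsides of the two flat upright ears of the open clip, at ear mid height (70 mm over the worktop), 6 mm in from their free ends: the jaw noses belong here. x points from the ears to the tube's axis, 32 mm away; y from fixed to moving ear. Ears 24 mm long, 18 mm tall, 23 mm over their outsides here when open. The latch tongue lies on top of them; keep the jaws level.
- moving_ear: The ear of the clip's hinged half, white, flat, upright; its origin lies on the hinge pin, 17 mm beyond the tube's axis, at ear mid height. Pressing or hitting it with more than 10 N crushes it, so close slowly. While squeezing, the force on an ear rises to 4 to 8 N, falls by several N as the clip clicks, then rises steeply at a hard stop about 1 mm of ear travel after the click.
- clip_half (a joint): How far the hinged half of the clip is closed, rad: 0 open; it springs back to 0 unless it has clicked. The ears close by 0.049 m per rad. Where the catch sits differs from clip to clip and cannot be known beforehand, so the click must be felt: it comes between 0.09 and 0.21, and the hard stop about 0.02 rad later. Once clicked it stays at 0.09 to 0.21 when let go.
- tube_stand: Fixed stand: 84 mm square aluminium foot, 10 mm thick, with a 23 mm upright steel tube (top 112 mm over the worktop) in its middle; origin under the tube at the worktop. The white plastic clip sits round the tube and turns about it with light friction, so it lines itself up with the jaws.
- beaker: Small clear beaker, 45 mm wide, 56 mm tall, bystander; origin under its centre.
- amber_bottle: Small amber bottle with black cap, 60 mm wide, 122 mm tall, bystander; origin under its centre.
- vial_rack: Blue rack of small vials, 62 x 175 x 39 mm, bystander; origin under its centre.

How it is judged:
By the outcome, as a careful person would: the job done as asked, in the order asked, and still so for the second after the job is handed in, with the robot touching nothing.
It also fails if it takes over 72 s, if anything falls off the work surface, if the arm or the gripper's body presses on something with over 40 N, if the wrist force passes 120 N, or if a joint passes its speed limit or range.

ROBOT

A 7-joint arm with a two-finger parallel gripper is mounted at the origin on a cart in front of the work surface, level with it; the furniture and walls round the work are solid. World frame = base frame: x ahead of the robot, y to its left, z up, the work surface at z = 0. Lengths are in m, angles in rad, forces in N, time in s.
With the tool pointing down it reaches from about 0.425 to 0.825 m from the base axis. Payload 3.6 kg.
Tool frame: the origin (TCP) lies at the very end of the fingers, on their centre line; the grasp point (between the pads) lies 19 mm behind it (pinch_z is the distance from the TCP to the grasp point, in m); z points along the fingers, x is the direction in which the jaws open and shut, and the axes are right-handed (so a half turn about z gives the same grasp; the last joint's range is limited). The gripper opens to 85 mm and grips with 20 to 120 N. Pads are 22 mm wide; open, the fingers measure 114 mm over their backs; the gripper's body (76 mm by 85 mm) begins 54 mm behind the grasp point. The pads swing forward as they close: fully open they stand 13 mm farther back than shut.
Start: joints at [-1.167, 0.615, -0.013, 1.423, 0.008, 1.103, -0.04], TCP at [0.271, 0.591, 0.231] pointing down, gripper open.
Joint ranges: [-3.12, 3.12], [-0.3, 2.06], [-1.34, 1.32], [0.26, 2.42], [-1.36, 4.5], [0.01, 1.98], [-2.84, 2.84]. Speed limits (rad/s): [2.79, 2.79, 3.14, 3.14, 3.14, 3.14, 3.14].

INTERFACE

Orientations are given as a unit quaternion [x, y, z, w].
In Python, from workcell import sense, get_image, close_job, pinch_z gives the robot as it stands.
- The arm moves only by the shell command python3 -m inch 'ROWS'. ROWS is JSON, a list of rows, each a list of 5 numbers: the shift along the tool's x, y, z in units of 40 mm (1.0 is 40 mm), then the turn about the tool's z in units of 6 degrees (1.0 is 6 degrees), then the gripper's target within -1 to 1 (fully open at 1, half-way at 0, shut at -1). A call has exactly 10 rows; each row shifts and turns the pose as measured when the row begins, along the tool's axes as they then stand; what a row does not reach is not made up. A row lasts 1/12 s, in which the tool goes at most 41.7 mm and 7.16 degrees, less where a joint would pass 70% of its speed; a pose out of reach is approached as far as the arm can. A call is refused whole if a number of a shift passes 1 or a number of a turn 1, either way. A call with a gripper value outside its range is refused whole. The fingers move at their own pace and stop on an object; the grip force is fixed at half the most. Time passes only in rows, so rows that do not move let the fingers close, or fill a call up. It gives the time, the measured TCP pose, the force and the opening at its end, in the units of the state.
- sense(): the state, without advancing time (a new reading comes with each control period).
- get_image(name): name is "scene" or "top" or "wrist"; returns a dict with "img" (480x640x3 uint8, red, green, blue), "fx", "fy", "cx", "cy" (pixels), "k1" (the pictures are not rectified: a ray, as slopes to the right and down, at radius r is drawn at 1 + k1 r^2 times it, then the intrinsics apply), "extrinsics" (4x4, takes a point from camera to world coordinates). Camera axes: x right, y down, z forward; pixel columns grow to the right and rows downward; lengths in m; the calibration is good to about 2 mm. A picture is of the moment at which its call begins. There is no depth.
- close_job(): hands the job in, once; it reports no verdict.
The state is a dict: "clock": time; "joint_pos": joint angles; "joint_vel": joint speeds; "joint_torque": joint torques, N m; "tool_pos": TCP position; "orientation": TCP orientation; "ft_force": force on the tool from outside, world axes, zero at the start; "moment": the same for the moment, N m; "finger_gap": opening from 0.0 (shut) to 1.0 (fully open).
Only numpy, scipy, OpenCV 4.12 (cv2) and the standard library are available. Lean on these libraries where they do the work, as an engineer would, in place of code of your own. Each camera call takes 0.05 s, during which the arm holds its last target.

## Working session

There is one attempt and no reset: what is moved stays moved. The work goes in short steps, Python scripts to look and compute and a shell command to move; the robot and the scene stay as the last step left them, time stands still between calls to the robot, and variables do not carry over. Pictures are saved under pics/ and viewed, and the job is handed in when it is done.

```bash
ls; mkdir -p pics
python3 - <<'E'
from workcell import sense,get_image,pinch_z
import cv2,numpy as np
s=sense();print(s,pinch_z)
for n in ["scene","top","wrist"]:
    d=get_image(n);cv2.imwrite(f"pics/{n}0.png",d["img"][:,:,::-1])
    print(n,{k:np.round(v,4).tolist() for k,v in d.items() if k!="img"})
E
```

```text
pics
{'clock': 0.0, 'joint_pos': array([-1.16750428,  0.61590392, -0.01262843,  1.42492449,  0.00811623,
        1.10334295, -0.04042564]), 'joint_vel': array([ 5.58316683e-04, -1.30809451e-04, -9.93080701e-05,  1.88407034e-04,
       -3.55696108e-05,  1.06530244e-03,  1.28971030e-04]), 'joint_torque': array([ 4.01039333e-04, -4.69216061e+01,  2.59108068e-01, -1.71027249e+01,
        9.99337732e-03,  9.61525308e-03,  1.17381635e-06]), 'tool_pos': array([0.27051643, 0.5901993 , 0.23013953]), 'orientation': array([ 8.41613494e-01,  5.40078817e-01, -1.05210799e-03,  7.00797189e-04]), 'ft_force': array([-0.19432944,  0.33310921, -0.07762896]), 'moment': array([ 0.03218343,  0.00355868, -0.0148063 ]), 'finger_gap': 0.9983726650784436} 0.0187
scene {'fx': 475.5224, 'fy': 475.5224, 'cx': 318.7036, 'cy': 244.8458, 'k1': -0.0336, 'extrinsics': [[0.7957, -0.2539, 0.5499, -0.0576], [-0.6055, -0.309, 0.7334, -0.6853], [-0.0163, -0.9165, -0.3997, 0.472], [0.0, 0.0, 0.0, 1.0]]}
top {'fx': 618.4105, 'fy': 618.4105, 'cx': 321.4386, 'cy': 233.408, 'k1': -0.1411, 'extrinsics': [[0.0129, -0.9871, 0.1598, 0.2968], [-0.9999, -0.0129, 0.0013, 0.0512], [0.0008, -0.1598, -0.9872, 1.4856], [0.0, 0.0, 0.0, 1.0]]}
wrist {'fx': 370.9684, 'fy': 370.9684, 'cx': 323.3393, 'cy': 234.8747, 'k1': -0.016, 'extrinsics': [[0.4169, 0.8632, 0.2846, 0.1971], [0.9089, -0.3948, -0.1339, 0.624], [-0.0032, 0.3146, -0.9492, 0.3729], [0.0, 0.0, 0.0, 1.0]]}
```

View pics/scene0.png

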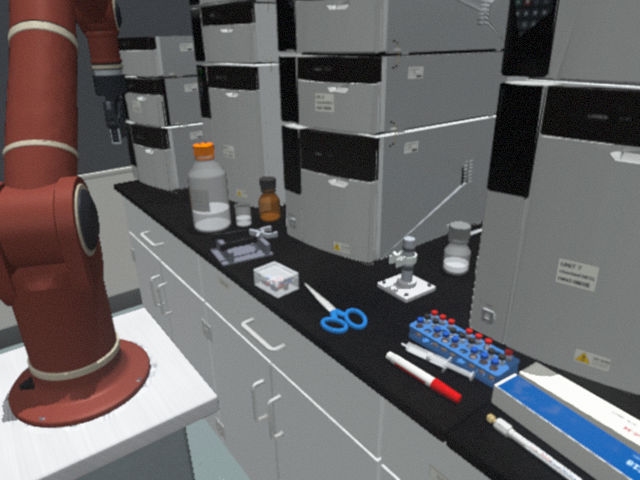

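View pics/top0.png

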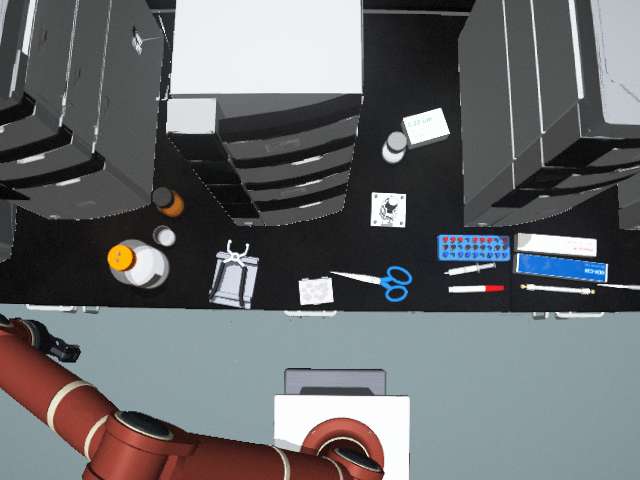

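View pics/wrist0.png

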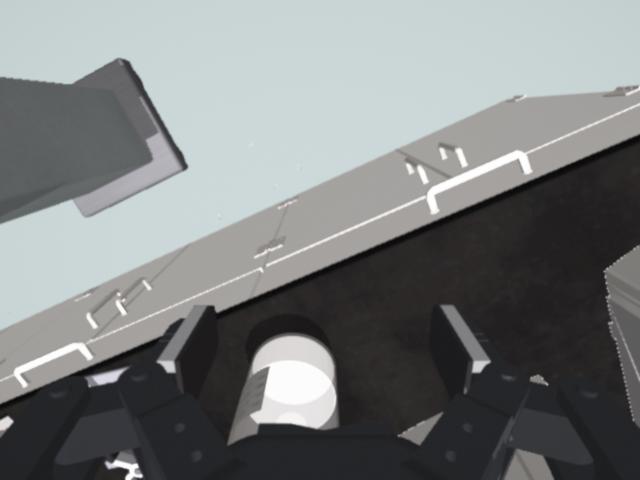

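The scene view shows the pliers on the grey rest at about (240,245) and the clip and stand at (406,270). In the top view the pliers are at (235,265) and the stand at (388,210). Next I'll zoom in on both.

```bash
cat > h.py <<'E'
import numpy as np,cv2
from workcell import sense,get_image,pinch_z
def K(d): return np.array([[d["fx"],0,d["cx"]],[0,d["fy"],d["cy"]],[0,0,1.]])
def D(d): return np.array([d["k1"],0,0,0,0.])
def ray(d,uv):
    p=cv2.undistortPoints(np.array(uv,float).reshape(-1,1,2),K(d),D(d)).reshape(-1,2)
    E=np.array(d["extrinsics"]); r=np.c_[p,np.ones(len(p))]@E[:3,:3].T
    return E[:3,3],r
def plane(d,uv,z):
    o,r=ray(d,uv); t=(z-o[2])/r[:,2]; return o+r*t[:,None]
def proj(d,P):
    E=np.linalg.inv(np.array(d["extrinsics"])); P=np.array(P,float).reshape(-1,3)
    return cv2.projectPoints(P,cv2.Rodrigues(E[:3,:3])[0],E[:3,3],K(d),D(d))[0].reshape(-1,2)
def tri(ds,uvs):
    A=np.zeros((3,3));b=np.zeros(3)
    for d,uv in zip(ds,uvs):
        o,r=ray(d,uv);r=r[0]/np.linalg.norm(r[0]);M=np.eye(3)-np.outer(r,r);A+=M;b+=M@o
    return np.linalg.solve(A,b)
def crop(d,x0,y0,x1,y1,f,name):
    im=d["img"][y0:y1,x0:x1,::-1]; cv2.imwrite("pics/"+name,cv2.resize(im,None,fx=f,fy=f,interpolation=cv2.INTER_CUBIC))
E
python3 - <<'E'
from h import *
t=get_image("top")
crop(t,195,225,275,315,6,"pl1.png");crop(t,360,185,415,235,10,"st1.png")
s=get_image("scene");crop(s,200,215,290,275,8,"pl2.png");crop(s,370,225,445,305,7,"st2.png")
print(plane(t,[[120,258],[235,265],[165,236],[165,200],[388,210],[475,247],[388,225]],0.0))
E
```

```text
[[ 0.46957325  0.54690256  0.        ]
 [ 0.45700616  0.26132622  0.        ]
 [ 0.52574636  0.43686329  0.        ]
 [ 0.616011    0.4418825   0.        ]
 [ 0.59751322 -0.10942868  0.        ]
 [ 0.50843263 -0.3230925   0.        ]
 [ 0.5601438  -0.10923979  0.        ]]
```

View pics/pl1.png

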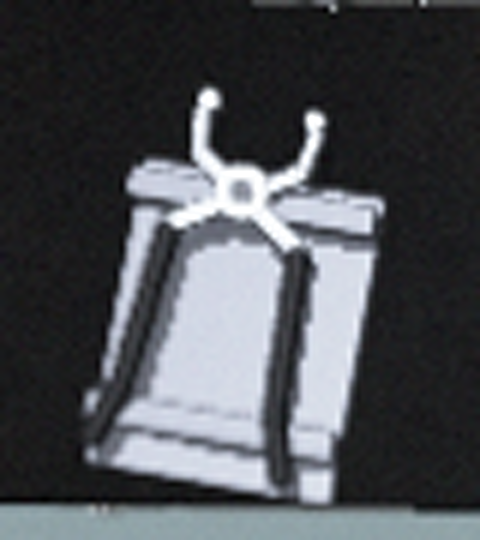

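View pics/st1.png

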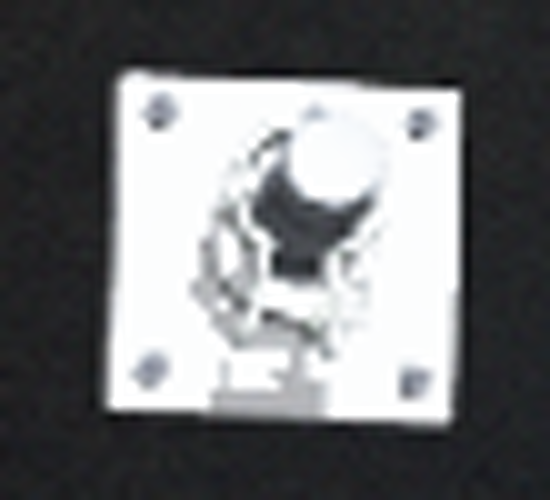

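View pics/pl2.png

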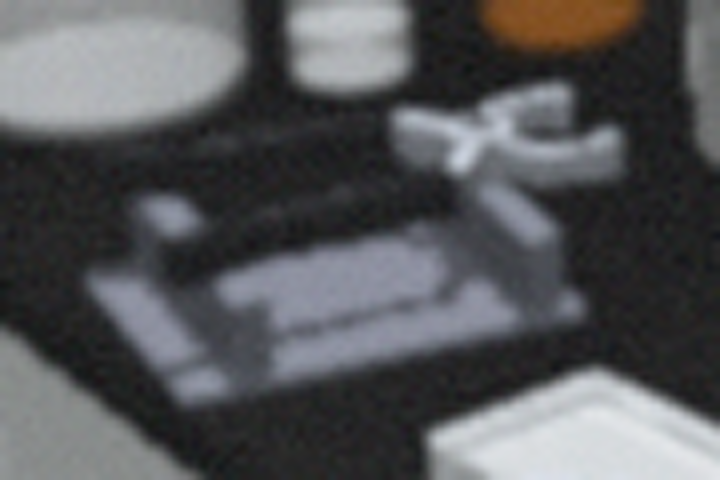

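View pics/st2.png

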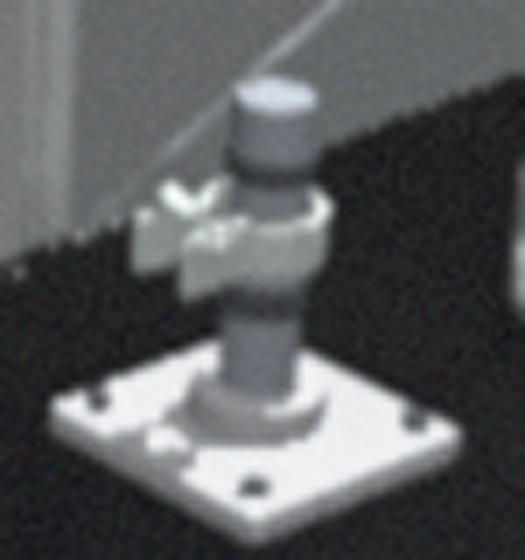

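Run:
```python
from h import *
t=get_image("top");s=get_image("scene")
f=lambda u,v:(u/6+195-.4,v/6+225-.4)
P=plane(t,[f(208,97),f(315,118),f(241,190),f(93,440),f(283,480)],0.044)
print("noses,pivot,tails",P.round(4))
n=(P[0]+P[1])/2;tl=(P[3]+P[4])/2
print("heading",np.degrees(np.arctan2(*(P[2]-tl)[[1,0]])),np.degrees(np.arctan2(*(n-tl)[[1,0]])),np.linalg.norm(P[2]-tl),np.linalg.norm(n-P[2]),np.linalg.norm(n-tl))
print("tube top",plane(t,[(393.1,200.6)],.112),tri([t,s],[(393.1,200.6),(409.2,238.2)]))
print("foot ctr",plane(t,[(388.2,209.6)],.01))
print("orange cap",tri([t,s],[(119,257),(204,144)]),"amber",tri([t,s],[(160,198),(267,180)]))
print("clip ears left/right top guess",plane(t,[(384,220.5),(391,220.5)],.079))
```

```text
noses,pivot,tails [[0.5096 0.2707 0.044 ]
 [0.5018 0.2281 0.044 ]
 [0.4729 0.2563 0.044 ]
 [0.374  0.3111 0.044 ]
 [0.3598 0.2363 0.044 ]]
heading -9.305225566196732 -9.94026751284451 0.10742133112266118 0.03354692868374485 0.1409405279896968
tube top [[ 0.59681793 -0.10908496  0.112     ]] [ 0.59659459 -0.10877704  0.11067524]
foot ctr [[ 0.59648995 -0.10884191  0.01      ]]
orange cap [0.44584368 0.47345261 0.2262296 ] amber [0.59739336 0.42365582 0.11267102]
clip ears left/right top guess [[ 0.55659402 -0.09146717  0.079     ]
 [ 0.5568175  -0.1077319   0.079     ]]
```

```bash
python3 -m inch '[[0,0,-1,0,1],[-0.5,0.5,-0.8,0,1],[-0.6,0.72,0,0,1],[-0.6,0.72,0,0,1],[-0.6,0.72,0,0,1],[-0.6,0.72,0,0,1],[-0.6,0.72,0,-0.5,1],[-0.6,0.72,0,-0.5,1],[-0.6,0.72,0,-0.5,1],[-0.5,0.6,0,-0.5,1]]'
```

```text
clock: 1.18
tool_pos: [0.4162, 0.303, 0.3041]
orientation: [0.771, 0.637, -0.0, -0.003]
ft_force: [0.3, -0.1, -0.9]
finger_gap: 1.0
```

Run:
```python
from h import *
w=get_image("wrist");cv2.imwrite("pics/w1.png",w["img"][:,:,::-1])
print(sense()["tool_pos"],sense()["joint_pos"]);np.save("w1e.npy",w["extrinsics"])
```

```text
[0.42170837 0.29548061 0.30420881] [-6.55160403e-01  3.35258332e-01  4.21181882e-04  1.69488915e+00
  2.15761600e-03  1.11224451e+00  7.14988928e-01]
```

View pics/w1.png

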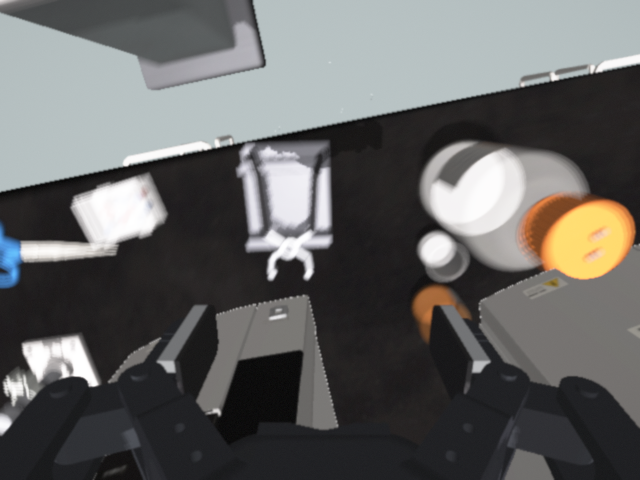

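```bash
python3 -m inch '[[-0.35,0.1,0.7,0,1],[-0.3,0.1,0.9,0,1],[-0.1,0,0.9,0,1],[0,0,0.9,0,1],[0,0,0.4,0,1],[0,0,0,0,1],[0,0,0,0,1],[0,0,0,0,1],[0,0,0,0,1],[0,0,0,0,1]]'
python3 - <<'E'
from h import *
w=get_image("wrist");cv2.imwrite("pics/w2.png",w["img"][:,:,::-1])
s=sense();print(s["tool_pos"],s["orientation"]);np.save("w2.npy",{k:v for k,v in w.items()},allow_pickle=True)
E
```

```text
clock: 2.07
tool_pos: [0.4331, 0.2621, 0.1545]
orientation: [0.779, 0.627, 0.01, 0.003]
ft_force: [0.1, -0.2, 0.1]
finger_gap: 1.0
[0.43333566 0.26227749 0.15472104] [0.77884263 0.62713431 0.00997473 0.00268503]
```

View pics/w2.png

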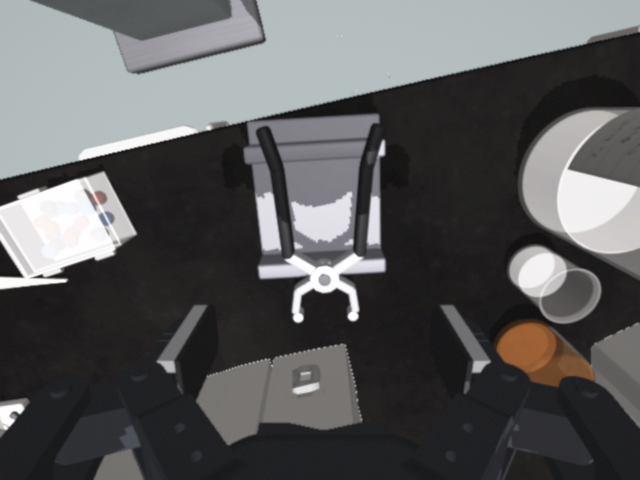

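Run:
```python
from h import *
w=np.load("w2.npy",allow_pickle=True).item()
crop(w,230,100,400,340,3.3 and 3,"w2c.png")
for z in (.04,.047):
    P=plane(w,[(298,318),(353,316),(323.5,279),(265,130),(377,128)],z)
    n=(P[0]+P[1])/2;tl=(P[3]+P[4])/2
    print(P.round(4).tolist(),np.linalg.norm(P[0]-P[1]),np.linalg.norm(n-P[2]),np.linalg.norm(n-tl),"head",np.degrees(np.arctan2(*(n-tl)[[1,0]])),np.degrees(np.arctan2(*(P[0]-P[1])[[1,0]])))
from scipy.spatial.transform import Rotation as R
s=sense();print(R.from_quat(s["orientation"]).as_matrix().round(4), s["tool_pos"])
```

```text
[[0.5031, 0.2271, 0.04], [0.511, 0.27, 0.04], [0.4742, 0.2541, 0.04], [0.3587, 0.2395, 0.04], [0.3734, 0.3126, 0.04]] 0.04362319701723827 0.033355852525027783 0.14361340121014557 head -11.038633546178547 -100.30877671624356
[[0.499, 0.2285, 0.047], [0.5066, 0.2702, 0.047], [0.4708, 0.2548, 0.047], [0.3585, 0.2406, 0.047], [0.3728, 0.3116, 0.047]] 0.042429796626258016 0.03244333601622816 0.1396845674502891 head -11.038633546178534 -100.30877671624356
[[ 0.2132  0.9768  0.0189]
 [ 0.9769 -0.2134  0.0083]
 [ 0.0122  0.0167 -0.9998]] [0.43333566 0.26227749 0.15472104]
```

View pics/w2c.png

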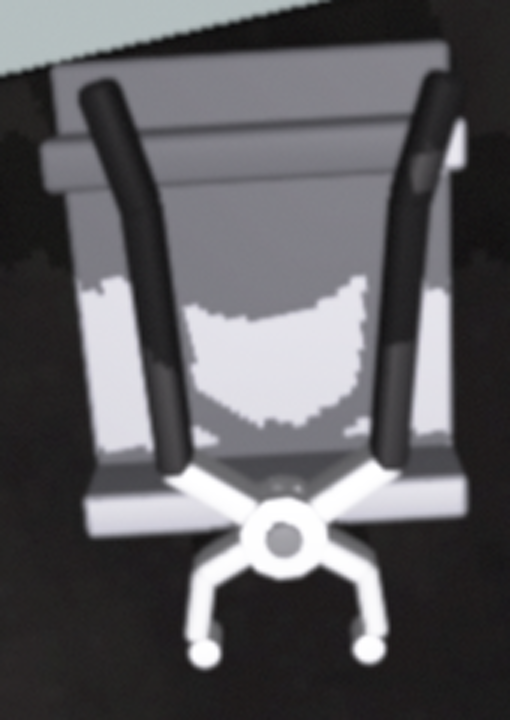

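The wrist view is clear: nose tops at (298,318) and (353,316), pivot at (323,279). The heading comes to about -10.7° and the grip point to about (0.422, 0.264). I'm descending part way first.

```bash
python3 -m inch '[[-0.03,-0.15,0.3,-0.1,1],[-0.03,-0.2,0.6,-0.17,1],[0,0,0.7,0,1],[0,0,0.5,0,1],[0,0,0.2,0,1],[0,0,0,0,1],[0,0,0,0,1],[0,0,0,0,1],[0,0,0,0,1],[0,0,0,0,1]]'
cat > st.py <<'E'
from h import *
from scipy.spatial.transform import Rotation as R
import sys
s=sense();M=R.from_quat(s["orientation"]).as_matrix()
print("t",s["clock"].__round__(2),"pos",s["tool_pos"].round(4),"gap",round(s["finger_gap"],4),"mm",round(85*s["finger_gap"],2),"F",s["ft_force"].round(2),"M",s["moment"].round(3))
print("yheading",np.degrees(np.arctan2(M[1,1],M[0,1])).round(2),"tiltxyz",M[2].round(4))
if len(sys.argv)>1:
    T=np.array(eval(sys.argv[1]),float);d=M.T@(T[:3]-s["tool_pos"]);print("units",(d/.04).round(3), "turn units",(-(T[3]-np.degrees(np.arctan2(M[1,1],M[0,1])))/6).round(3) if len(T)>3 else "")
E
python3 st.py '[.4217,.2642,.015,-10.7]'
python3 - <<'E'
from h import *
w=get_image("wrist");cv2.imwrite("pics/w3.png",w["img"][:,:,::-1])
E
```

```text
clock: 2.95
tool_pos: [0.4302, 0.2714, 0.0714]
orientation: [0.769, 0.639, 0.025, 0.004]
ft_force: [-1.4, -0.1, 0.2]
finger_gap: 1.0
t 2.95 pos [0.4302 0.2714 0.0714] gap 1.0001 mm 85.01 F [-1.36 -0.13  0.2 ] M [-0.094  0.04   0.03 ]
yheading -10.61 tiltxyz [ 0.0332  0.0382 -0.9987]
units [-0.262 -0.23   1.394] turn units 0.016
```

View pics/w3.png

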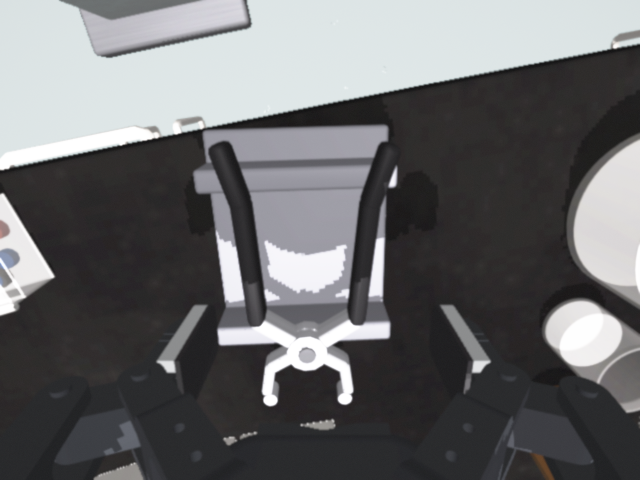

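```bash
python3 -m inch '[[0,0,-0.9,0,1],[0,0,-0.9,0,1],[0,0,-0.9,0,1],[0,0,0,0,1],[0,0,0,0,1],[0,0,0,0,1],[0,0,0,0,1],[0,0,0,0,1],[0,0,0,0,1],[0,0,0,0,1]]'
python3 st.py '[.4217,.2642,.015,-10.7]'
```

```text
clock: 3.83
tool_pos: [0.4248, 0.2677, 0.1824]
orientation: [0.769, 0.639, 0.023, 0.004]
ft_force: [-0.4, -0.9, -0.2]
finger_gap: 0.999
t 3.83 pos [0.4248 0.2677 0.1824] gap 0.999 mm 84.91 F [-0.37 -0.87 -0.21] M [0.021 0.021 0.023]
yheading -10.64 tiltxyz [ 0.0304  0.0355 -0.9989]
units [-0.227 -0.209  4.175] turn units 0.01
```

```bash
python3 -m inch '[[-0.15,-0.15,0,0,1],[-0.1,-0.05,0,0,1],[0,0,0,0,1],[0,0,0,0,1],[0,0,0,0,1],[0,0,0,0,1],[0,0,0,0,1],[0,0,0,0,1],[0,0,0,0,1],[0,0,0,0,1]]'
python3 st.py '[.4217,.2642,.015,-10.7]'; python3 -m inch '[[0,0,0.9,0,1],[0,0,0.9,0,1],[0,0,0,0,1],[0,0,0,0,1],[0,0,0,0,1],[0,0,0,0,1],[0,0,0,0,1],[0,0,0,0,1],[0,0,0,0,1],[0,0,0,0,1]]'
python3 st.py '[.4217,.2642,.015,-10.7]'
```

```text
clock: 4.67
tool_pos: [0.413, 0.2577, 0.1797]
orientation: [0.769, 0.639, 0.021, 0.004]
ft_force: [-0.8, 0.1, -0.7]
finger_gap: 1.002
t 4.67 pos [0.413  0.2577 0.1797] gap 1.0016 mm 85.14 F [-0.83  0.14 -0.74] M [-0.048  0.047  0.023]
yheading -10.63 tiltxyz [ 0.027   0.0322 -0.9991]
units [0.087 0.051 4.125] turn units 0.011
clock: 5.5
tool_pos: [0.4219, 0.2635, 0.1151]
orientation: [0.769, 0.638, 0.03, 0.005]
ft_force: [0.4, 0.6, -1.1]
finger_gap: 1.002
t 5.5 pos [0.4219 0.2635 0.1151] gap 1.0017 mm 85.14 F [ 0.37  0.58 -1.1 ] M [-0.014  0.025 -0.024]
yheading -10.67 tiltxyz [ 0.0408  0.0459 -0.9981]
units [-0.085 -0.123  2.498] turn units 0.005
```

```bash
python3 -m inch '[[0,0,-0.3,0,1],[0,0,-0.3,0,1],[0,0,-0.3,0,1],[0,0,-0.3,0,1],[0,0,-0.3,0,1],[0,0,-0.3,0,1],[0,0,-0.3,0,1],[0,0,-0.3,0,1],[0,0,0,0,1],[0,0,0,0,1]]'
python3 st.py '[.4217,.2642,.015,-10.7]'
```

```text
clock: 6.33
tool_pos: [0.4163, 0.26, 0.2185]
orientation: [0.769, 0.638, 0.032, 0.005]
ft_force: [-0.4, -0.1, -0.2]
finger_gap: 1.002
t 6.33 pos [0.4163 0.26   0.2185] gap 1.002 mm 85.17 F [-0.4  -0.12 -0.23] M [-0.042  0.045  0.003]
yheading -10.68 tiltxyz [ 0.0438  0.0488 -0.9978]
units [-0.094 -0.135  5.088] turn units 0.003
```

```bash
python3 -m inch '[[0,0,0.3,0,1],[0,0,0.3,0,1],[0,0,0.3,0,1],[0,0,0.3,0,1],[0,0,0.3,0,1],[0,0,0.3,0,1],[0,0,0.3,0,1],[0,0,0.3,0,1],[0,0,0,0,1],[0,0,0,0,1]]'
python3 st.py '[.4217,.2642,.015,-10.7]';  python3 -m inch '[[-0.1,-0.5,0,0,1],[-0.1,-0.5,0,0,1],[0,0,0,0,1],[0,0,0,0,1],[0,0,0,0,1],[0.1,0.5,0,0,1],[0.1,0.5,0,0,1],[0,0,0,0,1],[0,0,0,0,1],[0,0,0,0,1]]'
python3 st.py '[.4217,.2642,.015,-10.7]'
```

```text
clock: 7.17
tool_pos: [0.4193, 0.2617, 0.1134]
orientation: [0.769, 0.638, 0.029, 0.004]
ft_force: [-0.0, 0.6, 0.6]
finger_gap: 1.003
t 7.17 pos [0.4193 0.2617 0.1134] gap 1.003 mm 85.26 F [-0.04  0.56  0.55] M [ 0.004  0.062 -0.011]
yheading -10.66 tiltxyz [ 0.039   0.044  -0.9983]
units [-0.022 -0.06   2.461] turn units 0.006
clock: 8.0
tool_pos: [0.4258, 0.2623, 0.1167]
orientation: [0.77, 0.637, 0.034, 0.006]
ft_force: [0.3, 0.3, 0.2]
finger_gap: 1.004
t 8.0 pos [0.4258 0.2623 0.1167] gap 1.0044 mm 85.37 F [0.27 0.27 0.22] M [-0.005  0.093 -0.052]
yheading -10.89 tiltxyz [ 0.045   0.052  -0.9976]
units [-0.088 -0.242  2.531] turn units -0.031
```

```bash
python3 -m inch '[[-0.62,-0.68,0,0,1],[-0.62,-0.68,0,0,1],[0.12,0.14,0,0,1],[0.12,0.14,0,0,1],[0.12,0.14,0,0,1],[0.12,0.14,0,0,1],[0.12,0.14,0,0,1],[0.12,0.14,0,0,1],[0.12,0.14,0,0,1],[0.12,0.14,0,0,1]]'
python3 st.py '[.4217,.2642,.015,-10.7]'
```

```text
clock: 8.83
tool_pos: [0.4124, 0.2541, 0.1148]
orientation: [0.769, 0.638, 0.032, 0.005]
ft_force: [-0.3, -0.3, 0.4]
finger_gap: 1.0
t 8.83 pos [0.4124 0.2541 0.1148] gap 0.9997 mm 84.98 F [-0.35 -0.28  0.42] M [-0.041  0.027 -0.075]
yheading -10.73 tiltxyz [ 0.0427  0.0482 -0.9979]
units [0.184 0.062 2.51 ] turn units -0.004
```

```bash
python3 -m inch '[[0,0,-1,0,1],[0,0,-1,0,1],[0,0,-0.2,0,1],[0,0,0.3,0,1],[0,0,0.3,0,1],[0,0,0.3,0,1],[0,0,0.3,0,1],[0,0,0.3,0,1],[0,0,0.3,0,1],[0,0,0.3,0,1]]'
python3 st.py '[.4217,.2642,.015,-10.7]'
```

```text
clock: 9.67
tool_pos: [0.426, 0.2622, 0.1211]
orientation: [0.77, 0.637, 0.038, 0.006]
ft_force: [0.6, -0.7, 0.1]
finger_gap: 0.997
t 9.67 pos [0.426  0.2622 0.1211] gap 0.9967 mm 84.72 F [ 0.64 -0.73  0.07] M [-0.01   0.047 -0.02 ]
yheading -10.82 tiltxyz [ 0.051   0.0566 -0.9971]
units [-0.107 -0.266  2.64 ] turn units -0.02
```

```bash
python3 -m inch '[[0,0,-0.2,0,1],[0,0,-0.2,0,1],[0,0,-0.3,0,1],[0,0,-0.3,0,1],[0,0,-0.3,0,1],[0,0,-0.3,0,1],[0,0,-0.3,0,1],[0,0,-0.3,0,1],[0,0,-0.15,0,1],[0,0,0,0,1]]'
python3 st.py; python3 -m inch '[[0,0,1,0,1],[0,0,1,0,1],[0,0,-0.3,0,1],[0,0,-0.3,0,1],[0,0,-0.3,0,1],[0,0,-0.3,0,1],[0,0,-0.3,0,1],[0,0,-0.3,0,1],[0,0,-0.1,0,1],[0,0,0,0,1]]'
python3 st.py '[.4217,.2642,.015,-10.7]'
```

```text
clock: 10.5
tool_pos: [0.4241, 0.2608, 0.2302]
orientation: [0.77, 0.637, 0.043, 0.006]
ft_force: [0.4, 0.2, -0.0]
finger_gap: 1.001
t 10.5 pos [0.4241 0.2608 0.2302] gap 1.0013 mm 85.11 F [ 0.44  0.2  -0.03] M [-0.12  0.1  -0.01]
yheading -10.9 tiltxyz [ 0.0583  0.0639 -0.9962]
clock: 11.33
tool_pos: [0.4253, 0.2614, 0.2235]
orientation: [0.77, 0.637, 0.04, 0.006]
ft_force: [-0.8, -0.1, 0.3]
finger_gap: 1.004
t 11.33 pos [0.4253 0.2614 0.2235] gap 1.0037 mm 85.32 F [-0.83 -0.1   0.26] M [-0.025  0.086  0.042]
yheading -10.89 tiltxyz [ 0.054   0.0595 -0.9968]
units [-0.23  -0.411  5.194] turn units -0.032
```

```bash
python3 -m inch '[[0,0,0.2,0,1],[0,0,0.6,0,1],[0,0,1,0,1],[0,0,-1,0,1],[0,0,-1,0,1],[0,0,-0.6,0,1],[0,0,-0.3,0,1],[0,0,-0.1,0,1],[0,0,0,0,1],[0,0,0,0,1]]'
python3 st.py '[.4217,.2642,.015,-10.7]'
```

```text
clock: 12.17
tool_pos: [0.4179, 0.2569, 0.2288]
orientation: [0.77, 0.638, -0.0, 0.002]
ft_force: [-0.6, -0.4, 0.2]
finger_gap: 1.006
t 12.17 pos [0.4179 0.2569 0.2288] gap 1.0055 mm 85.47 F [-0.56 -0.45  0.17] M [ 0.018  0.005 -0.013]
yheading -10.76 tiltxyz [-0.0025  0.0025 -1.    ]
units [0.211 0.045 5.345] turn units -0.009
```

That sharp down-then-up reversal brought the tool back to level. I'll keep to slow moves from here.

```bash
python3 -m inch '[[0.02,0,0.2,0,1],[0.03,0,0.35,0,1],[0.03,0.01,0.45,0,1],[0.03,0.01,0.45,0,1],[0.03,0.01,0.45,0,1],[0.02,0.01,0.45,0,1],[0.02,0,0.45,0,1],[0.02,0,0.35,0,1],[0,0,0.2,0,1],[0,0,0,0,1]]'
python3 st.py '[.4217,.2642,.015,-10.7]'
```

```text
clock: 13.0
tool_pos: [0.4155, 0.2609, 0.0805]
orientation: [0.77, 0.638, -0.004, 0.001]
ft_force: [0.5, -0.4, -0.9]
finger_gap: 0.998
t 13.0 pos [0.4155 0.2609 0.0805] gap 0.9984 mm 84.86 F [ 0.55 -0.42 -0.93] M [-0.007  0.049 -0.022]
yheading -10.74 tiltxyz [-0.0083 -0.0038 -1.    ]
units [0.125 0.143 1.635] turn units -0.007
```

```bash
python3 -m inch '[[0.02,0.03,0.1,0,1],[0.04,0.04,0.2,0,1],[0.04,0.04,0.2,0,1],[0.02,0.03,0.15,0,1],[0,0,0.1,0,1],[0,0,0,0,1],[0,0,0,0,1],[0,0,0,0,1],[0,0,0,0,1],[0,0,0,0,1]]'
python3 st.py '[.4217,.2642,.015,-10.7]'
python3 - <<'E'
from h import *
w=get_image("wrist");cv2.imwrite("pics/w4.png",w["img"][:,:,::-1])
np.save("w4.npy",w,allow_pickle=True)
# TCP and tool midline points
from scipy.spatial.transform import Rotation as R
s=sense();M=R.from_quat(s["orientation"]).as_matrix()
print(proj(w,s["tool_pos"]).round(1))
E
```

```text
clock: 13.83
tool_pos: [0.4238, 0.2654, 0.049]
orientation: [0.77, 0.638, -0.002, 0.001]
ft_force: [0.3, -1.0, 0.7]
finger_gap: 0.996
t 13.83 pos [0.4238 0.2654 0.049 ] gap 0.9962 mm 84.68 F [ 0.26 -1.    0.73] M [-0.038 -0.02  -0.01 ]
yheading -10.76 tiltxyz [-4.9e-03 -3.0e-04 -1.0e+00]
units [-0.036 -0.047  0.851] turn units -0.01
[[324.2 308.6]]
```

View pics/w4.png

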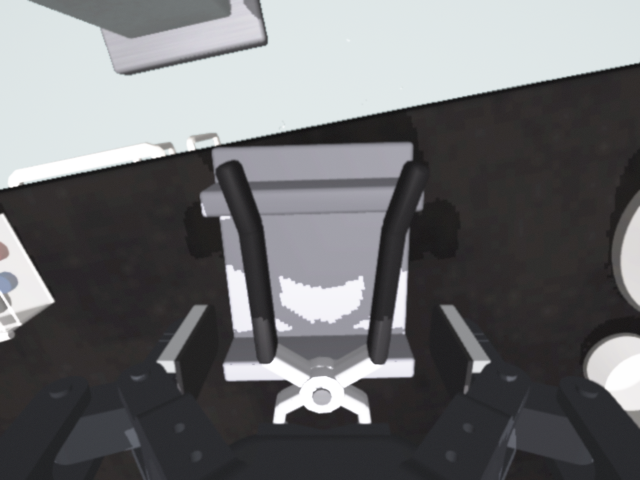

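Run:
```python
from h import *
w=np.load("w4.npy",allow_pickle=True).item()
P=plane(w,[(321,396.5),(230,168),(418,170)],.045);print(P.round(4))
tl=(P[1]+P[2])/2;v=P[0]-tl;print(np.degrees(np.arctan2(v[1],v[0])),np.linalg.norm(v)); v/=np.linalg.norm(v)
print("grip",P[0]-.05*v)
g=np.array([P[0]-.05*v]);print(proj(w,g))
```

```text
[[0.4735 0.2544 0.045 ]
 [0.3579 0.2401 0.045 ]
 [0.3725 0.3128 0.045 ]]
-11.491603941491654 0.11053589831784849
grip [0.42454028 0.26440884 0.045     ]
[[322.17103983 305.66273205]]
```

```bash
python3 -m inch '[[-0.02,0,0.1,0,1],[0,0,0.2,0,1],[0,0,0.2,0,1],[0,0,0.18,0,1],[0,0,0.1,0,1],[0,0,0.05,0,1],[0,0,0,0,1],[0,0,0,0,1],[0,0,0,0,1],[0,0,0,0,1]]'
python3 st.py '[.4235,.2643,.015,-11]'
```

```text
clock: 14.72
tool_pos: [0.4234, 0.2643, 0.0118]
orientation: [0.77, 0.638, -0.002, 0.001]
ft_force: [-0.2, -0.9, -0.4]
finger_gap: 1.004
t 14.72 pos [0.4234 0.2643 0.0118] gap 1.0038 mm 85.32 F [-0.19 -0.89 -0.45] M [-0.017 -0.003  0.008]
yheading -10.75 tiltxyz [-0.0055 -0.001  -1.    ]
units [ 0.001  0.003 -0.081] turn units 0.041
```

```bash
python3 -m inch '[[0,0,-0.05,0,0.8],[0,0,0,0,0.65],[0,0,0,0,0.58],[0,0,0,0,0.54],[0,0,0,0,0.5],[0,0,0,0,0.46],[0,0,0,0,0.46],[0,0,0,0,0.46],[0,0,0,0,0.46],[0,0,0,0,0.46]]'
python3 st.py '[.4235,.2643,.015,-11]'
python3 - <<'E'
from h import *
w=get_image("wrist");cv2.imwrite("pics/w5.png",w["img"][:,:,::-1])
np.save("w5.npy",w,allow_pickle=True)
E
```

```text
clock: 15.55
tool_pos: [0.4239, 0.2647, 0.016]
orientation: [0.77, 0.638, -0.001, 0.002]
ft_force: [-0.6, 0.4, 2.7]
finger_gap: 0.731
t 15.55 pos [0.4239 0.2647 0.016 ] gap 0.7305 mm 62.1 F [-0.55  0.36  2.66] M [-0.013  0.04   0.016]
yheading -10.74 tiltxyz [-0.0036  0.001  -1.    ]
units [-0.011 -0.008  0.025] turn units 0.043
```

View pics/w5.png

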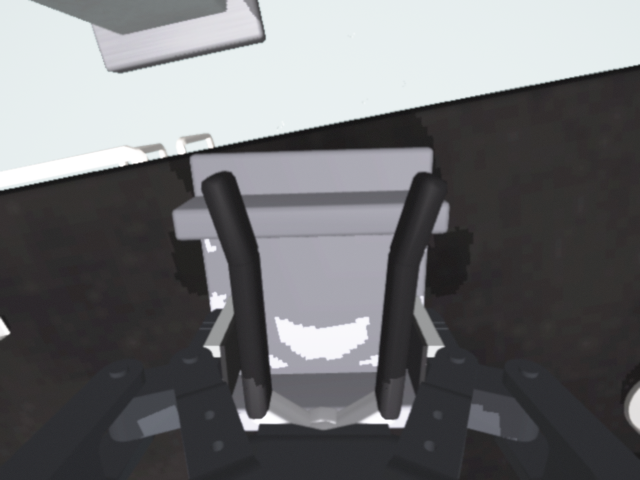

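The pliers are held at 62 mm. Next I'll measure the clip's ear direction from the scene view, using the ear-end corners in the crop at about (135,272) and (183,300).

Run:
```python
from h import *
s=get_image("scene");t=get_image("top")
f=lambda u,v:(u/7+370-.4,v/7+225-.4)
b=plane(s,[f(134,272),f(183,299)],.061);tp=plane(s,[f(137,208),f(183,247)],.079)
print("bottom",b.round(4),"top",tp.round(4))
for P in(b,tp):
    m=P.mean(0);v=np.array([.5967,-.109])-m[:2];print(m.round(4),np.linalg.norm(P[0]-P[1]),"axis heading",np.degrees(np.arctan2(v[1],v[0])),np.linalg.norm(v))
    print(proj(t,P).round(1), (proj(t,P)-[360,185]+.4)*10)
crop(t,370,195,405,230,16,"st3.png")
crop(s,385,235,425,275,14,"st4.png")
```

```text
bottom [[ 0.5593 -0.0921  0.061 ]
 [ 0.5576 -0.1129  0.061 ]] top [[ 0.5622 -0.0893  0.079 ]
 [ 0.5538 -0.1154  0.079 ]]
[ 0.5584 -0.1025  0.061 ] 0.020863247000516214 axis heading -9.593643079312038 0.0388200978503884
[[383.5 220.8]
 [392.3 221.6]] [[239.08244289 361.61631867]
 [327.49120609 369.99819594]]
[ 0.558  -0.1023  0.079 ] 0.027447919551310457 axis heading -9.76875193625674 0.039260270862501744
[[383.  218.1]
 [394.3 221.8]] [[234.49276647 334.94630029]
 [347.05217855 372.31666217]]
```

View pics/st3.png

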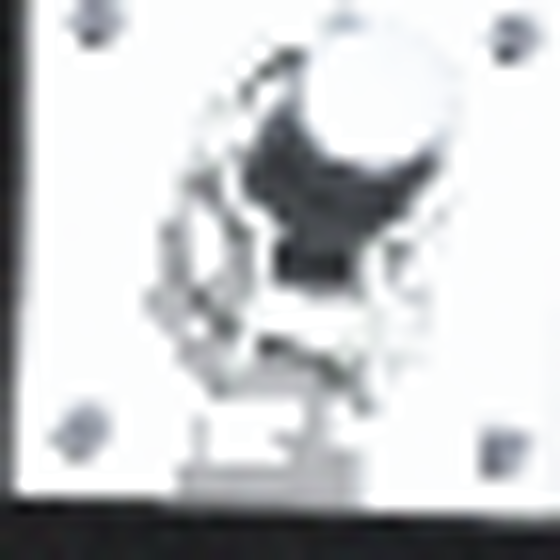

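View pics/st4.png

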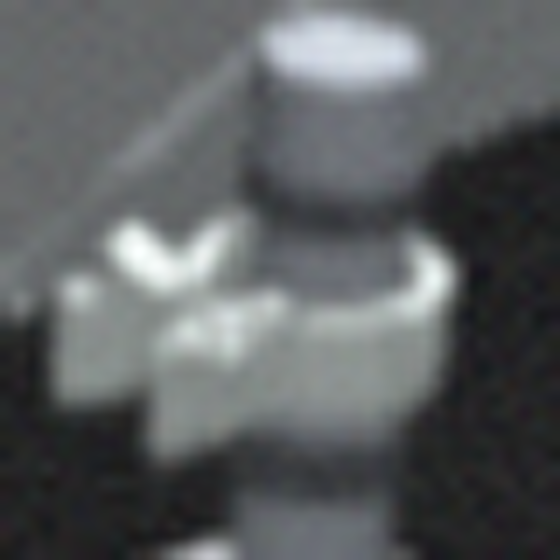

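```bash
python3 -m inch '[[0,0,-0.05,0,0.46],[0,0,-0.1,0,0.46],[0,0,-0.2,0,0.46],[0,0,-0.3,0,0.46],[0,0,-0.35,0,0.46],[0,0,-0.35,0,0.46],[0,0,-0.3,0,0.46],[0,0,-0.2,0,0.46],[0,0,-0.1,0,0.46],[0,0,0,0,0.46]]'
python3 st.py '[.4213,-.079,.1,-10]'
python3 - <<'E'
from h import *
w=get_image("scene");crop(w,180,180,300,270,6,"s6.png")
w=get_image("wrist");cv2.imwrite("pics/w6.png",w["img"][:,:,::-1])
E
```

```text
clock: 16.53
tool_pos: [0.4233, 0.2644, 0.0999]
orientation: [0.77, 0.638, -0.002, 0.001]
ft_force: [-0.2, -0.2, -2.1]
finger_gap: 0.731
t 16.53 pos [0.4233 0.2644 0.0999] gap 0.7309 mm 62.13 F [-0.2  -0.17 -2.08] M [ 0.013 -0.014 -0.038]
yheading -10.76 tiltxyz [-4.3e-03  3.0e-04 -1.0e+00]
units [-8.444  1.555  0.034] turn units -0.126
```

View pics/s6.png

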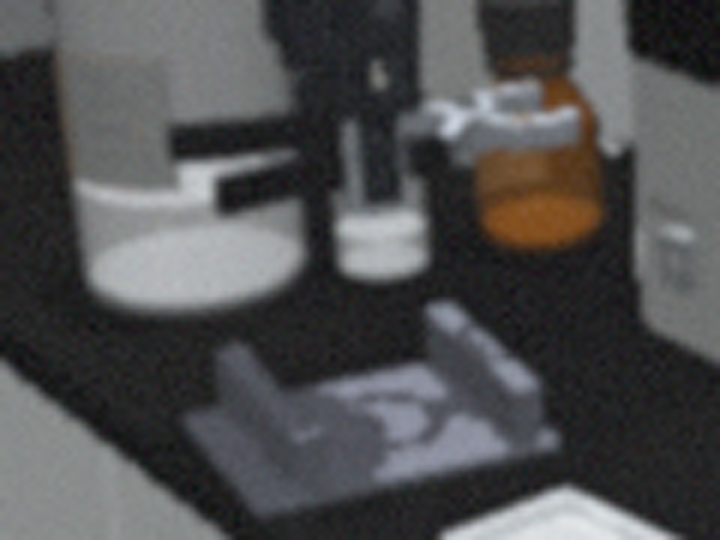

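View pics/w6.png

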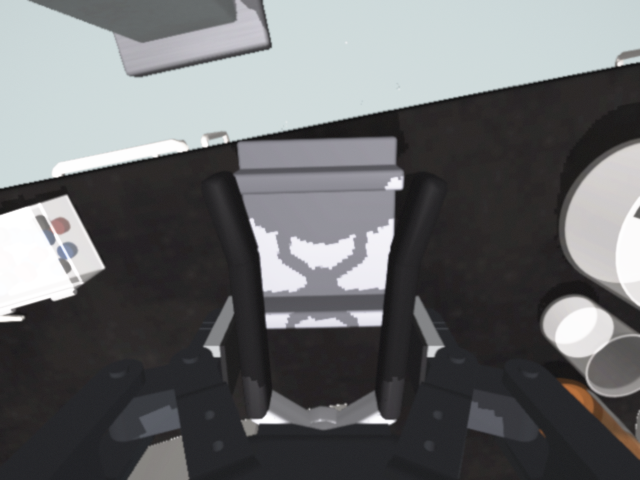

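The pliers are lifted level and haven't shifted in the grip. I'm moving them over to the stand slowly.

```bash
python3 -m inch '[[-0.1,0.02,0,0,0.46],[-0.2,0.04,0,0,0.46],[-0.35,0.06,0,0,0.46],[-0.45,0.08,0,0,0.46],[-0.5,0.09,0,0,0.46],[-0.5,0.09,0,0,0.46],[-0.5,0.09,0,0,0.46],[-0.5,0.09,0,0,0.46],[-0.5,0.09,0,0,0.46],[-0.5,0.09,0,0,0.46]]'
python3 st.py '[.4213,-.079,.1,-10]'
```

```text
clock: 17.47
tool_pos: [0.4167, 0.0888, 0.0941]
orientation: [0.768, 0.641, -0.008, -0.001]
ft_force: [0.8, -0.4, -0.9]
finger_gap: 0.731
t 17.47 pos [0.4167 0.0888 0.0941] gap 0.7312 mm 62.15 F [ 0.75 -0.35 -0.88] M [ 0.014 -0.062 -0.037]
yheading -10.3 tiltxyz [-0.012  -0.0122 -0.9999]
units [-4.108  0.862 -0.11 ] turn units -0.05
```

```bash
python3 -m inch '[[-0.5,0.1,-0.02,0,0.46],[-0.5,0.1,-0.02,0,0.46],[-0.5,0.1,-0.02,0,0.46],[-0.5,0.1,-0.02,0,0.46],[-0.5,0.1,-0.02,0,0.46],[-0.45,0.09,0,0,0.46],[-0.35,0.08,0,0,0.46],[-0.2,0.05,0,0,0.46],[-0.1,0.02,0,0,0.46],[0,0,0,0,0.46]]'
python3 st.py '[.4213,-.079,.1,-10]'
```

```text
clock: 18.3
tool_pos: [0.4106, -0.0781, 0.0954]
orientation: [0.773, 0.634, -0.016, -0.004]
ft_force: [0.4, -0.3, -0.7]
finger_gap: 0.729
t 18.3 pos [ 0.4106 -0.0781  0.0954] gap 0.7289 mm 61.96 F [ 0.4  -0.26 -0.74] M [0.071 0.    0.02 ]
yheading -11.29 tiltxyz [-0.0206 -0.0267 -0.9994]
units [ 0.028  0.264 -0.124] turn units -0.214
```

```bash
python3 -m inch '[[0,0,0.5,0,0.46],[0,0,0.5,0,0.46],[0,0,0,-0.1,0.46],[0,0,0,-0.1,0.46],[0,0,0,0,0.46],[0,0,0,0,0.46],[0,0,0,0,0.46],[0,0,0,0,0.46],[0,0,0,0,0.46],[0,0,0,0,0.46]]'
python3 st.py '[.4213,-.079,.05,-10]'
```

```text
clock: 19.13
tool_pos: [0.4122, -0.0739, 0.0577]
orientation: [0.763, 0.646, -0.013, -0.003]
ft_force: [0.1, 0.2, -0.8]
finger_gap: 0.734
t 19.13 pos [ 0.4122 -0.0739  0.0577] gap 0.7336 mm 62.35 F [ 0.12  0.24 -0.84] M [ 0.04  -0.04   0.011]
yheading -9.48 tiltxyz [-0.0164 -0.0206 -0.9997]
units [-0.084  0.25   0.189] turn units 0.086
```

```bash
python3 -m inch '[[0,0,-0.2,0,0.46],[0,0,-0.5,0,0.46],[0,0,-0.6,0,0.46],[0,0,0.6,0,0.46],[0,0,0.5,0,0.46],[0,0,0.2,0,0.46],[0,0,0,0,0.46],[0,0,0,0,0.46],[0,0,0,0,0.46],[0,0,0,0,0.46]]'
python3 st.py '[.4213,-.079,.05,-10]'
```

```text
clock: 19.97
tool_pos: [0.4151, -0.0748, 0.0649]
orientation: [0.764, 0.646, -0.01, 0.001]
ft_force: [0.4, -0.2, -1.4]
finger_gap: 0.734
t 19.97 pos [ 0.4151 -0.0748  0.0649] gap 0.7336 mm 62.36 F [ 0.43 -0.18 -1.44] M [-0.018 -0.009  0.001]
yheading -9.56 tiltxyz [-0.0165 -0.0118 -0.9998]
units [-0.072  0.174  0.37 ] turn units 0.073
```

Run:
```python
from h import *
w=get_image("scene");crop(w,310,190,470,310,5,"s7.png");np.save("s7.npy",w,allow_pickle=True)
w=get_image("wrist");cv2.imwrite("pics/w7.png",w["img"][:,:,::-1])
w=get_image("top");crop(w,340,180,440,280,6,"t7.png");np.save("t7.npy",w,allow_pickle=True)
```

```text
(no output)
```

View pics/s7.png

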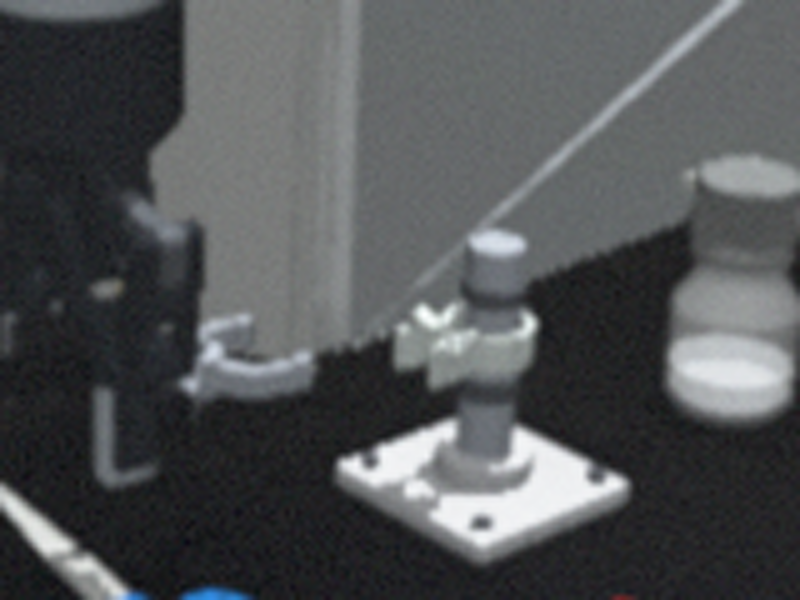

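View pics/w7.png

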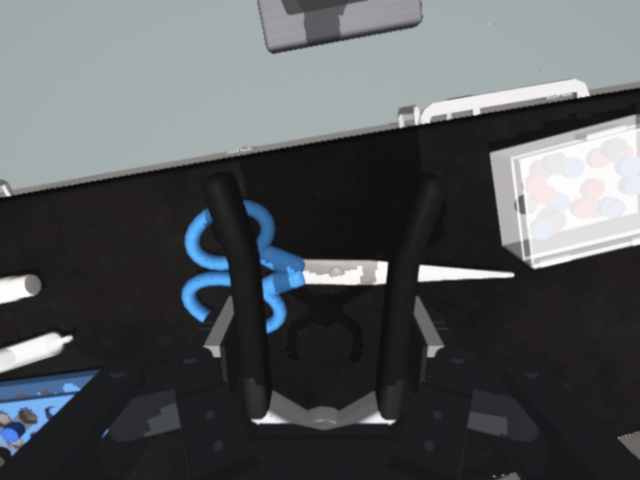

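View pics/t7.png

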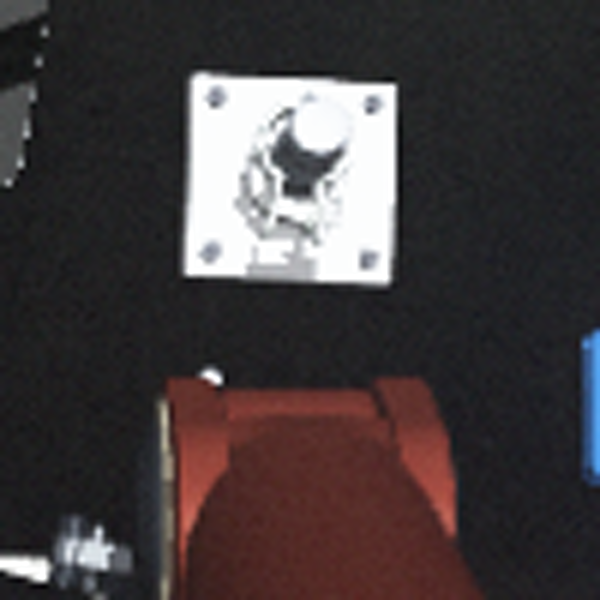

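Run:
```python
from h import *
s=np.load("s7.npy",allow_pickle=True).item();t=np.load("t7.npy",allow_pickle=True).item()
print("left nose top view",plane(t,[(374.7,242.6)],.092),"tri",tri([t,s],[(374.7,242.6),(357.9,253.6)]))
print("right nose scene top",plane(s,[(370,261)],.092))
print("pred px", proj(t,[.5032,-.0694,.092]),proj(s,[[.5032,-.0694,.092],[.4966,-.1088,.092]]))
crop(s,340,240,430,280,8,"s7b.png")
```

```text
left nose top view [[ 0.50267954 -0.06871801  0.092     ]] tri [ 0.50140133 -0.06771229  0.09089607]
right nose scene top [[ 0.49342236 -0.107619    0.092     ]]
pred px [[374.99837771 242.37791855]] [[360.12035706 252.95947499]
 [371.70028015 260.74452056]]
```

View pics/s7b.png

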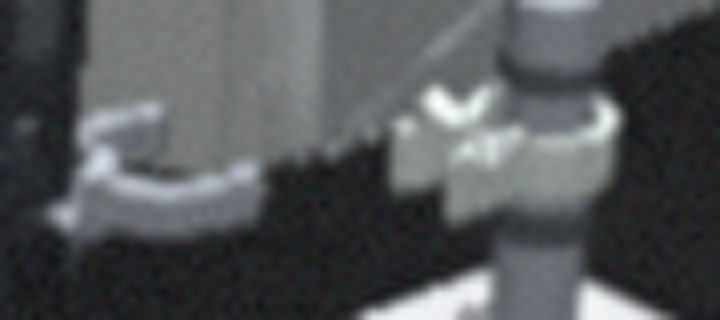

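```bash
python3 -m inch '[[0,0.05,0.1,0,0.46],[0,0.1,0.15,0,0.46],[0.01,0.15,0.1,0,0.46],[0.01,0.15,0.05,0.03,0.46],[0.01,0.15,0,0.03,0.46],[0.01,0.15,0,0,0.46],[0,0.1,0,0,0.46],[0,0.05,0,0,0.46],[0,0,0,0,0.46],[0,0,0,0,0.46]]'
python3 st.py '[.4804,-.0891,.05,-9.7]'
```

```text
clock: 20.95
tool_pos: [0.4563, -0.0801, 0.0465]
orientation: [0.766, 0.643, -0.009, 0.002]
ft_force: [-1.5, 0.1, -0.3]
finger_gap: 0.734
t 20.95 pos [ 0.4563 -0.0801  0.0465] gap 0.7339 mm 62.38 F [-1.46  0.08 -0.34] M [ 0.05  -0.07  -0.031]
yheading -9.96 tiltxyz [-0.0164 -0.0095 -0.9998]
units [-0.118  0.632 -0.093] turn units -0.043
```

```bash
python3 -m inch '[[-0.03,0,-0.03,0,0.46],[-0.04,0.02,-0.04,0,0.46],[-0.03,0.05,-0.04,0,0.46],[-0.01,0.08,0,0,0.46],[0,0.1,0,0,0.46],[0,0.1,0,0,0.46],[0,0.08,0,0,0.46],[0,0.05,0,0,0.46],[0,0,0,0,0.46],[0,0,0,0,0.46]]'
python3 st.py '[.4804,-.0891,.05,-9.7]'
python3 - <<'E'
from h import *
w=get_image("scene");crop(w,340,225,430,295,8,"s8.png");np.save("s8.npy",w,allow_pickle=True)
w=get_image("top");crop(w,360,185,415,235,10,"t8.png");np.save("t8.npy",w,allow_pickle=True)
E
```

```text
clock: 21.78
tool_pos: [0.4757, -0.0888, 0.0517]
orientation: [0.766, 0.643, -0.009, 0.002]
ft_force: [-0.0, 0.1, -1.2]
finger_gap: 0.729
t 21.78 pos [ 0.4757 -0.0888  0.0517] gap 0.7288 mm 61.95 F [-0.02  0.15 -1.24] M [ 0.005 -0.007 -0.017]
yheading -9.98 tiltxyz [-0.0165 -0.0096 -0.9998]
units [0.013 0.117 0.041] turn units -0.047
```

View pics/s8.png

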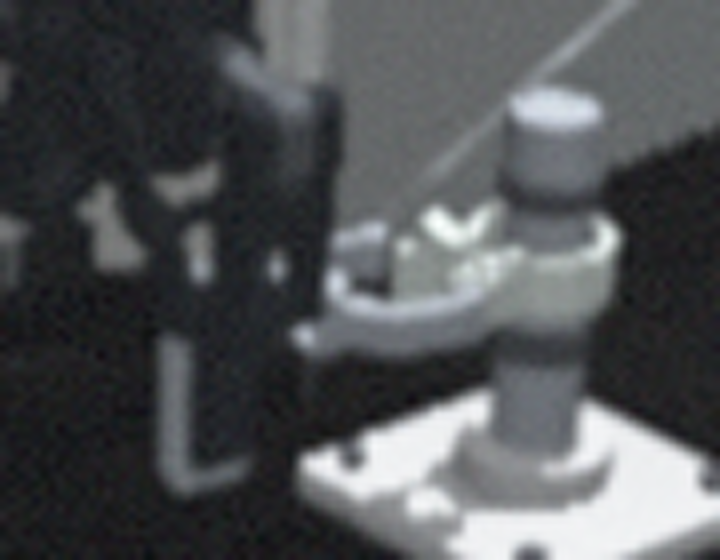

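View pics/t8.png

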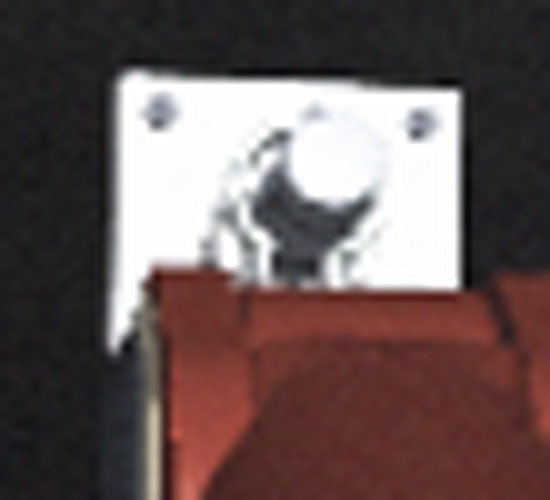

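Both noses straddle the ears (right jaw end at crop (490,310), left at (385,235)). I'll advance the last 4–5 mm and then start closing.

```bash
python3 -m inch '[[0,0.03,0,0,0.46],[0,0.04,0.01,0,0.46],[0,0.04,0.01,0,0.44],[0,0.02,0,0,0.42],[0,0,0,0,0.40],[0,0,0,0,0.38],[0,0,0,0,0.36],[0,0,0,0,0.34],[0,0,0,0,0.32],[0,0,0,0,0.30]]'
python3 st.py '[.4804,-.0891,.052,-9.7]'
python3 - <<'E'
from h import *
w=get_image("scene");crop(w,340,225,430,295,8,"s9.png")
E
```

```text
clock: 22.72
tool_pos: [0.4803, -0.0895, 0.0506]
orientation: [0.766, 0.643, -0.01, 0.001]
ft_force: [-0.3, -0.3, -1.3]
finger_gap: 0.653
t 22.72 pos [ 0.4803 -0.0895  0.0506] gap 0.6527 mm 55.48 F [-0.28 -0.28 -1.33] M [0.029 0.039 0.01 ]
yheading -9.97 tiltxyz [-0.0167 -0.0113 -0.9998]
units [ 0.011  0.001 -0.035] turn units -0.044
```

View pics/s9.png

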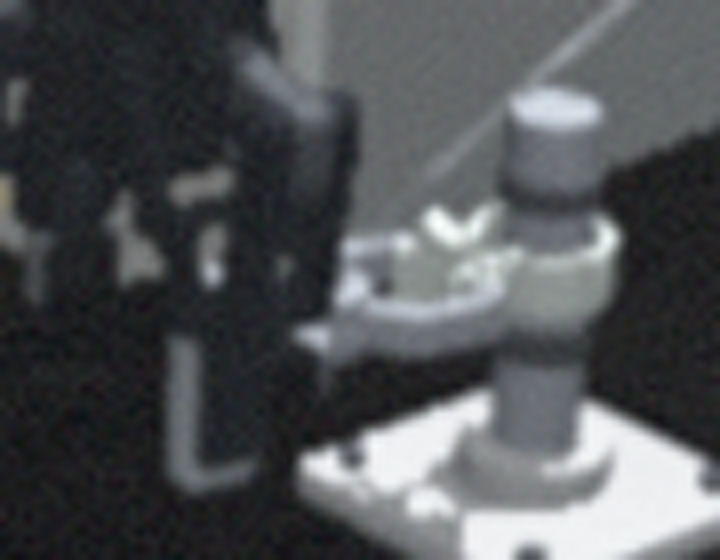

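```bash
python3 -m inch '[[0,0,-0.01,0,0.285],[0,0,-0.01,0,0.27],[0,0,-0.01,0,0.255],[0,0,-0.01,0,0.24],[0,0,-0.01,0,0.23],[0,0,0,0,0.22],[0,0,0,0,0.21],[0,0,0,0,0.2],[0,0,0,0,0.2],[0,0,0,0,0.2]]'
python3 st.py '[.4804,-.0891,.052,-9.7]'
python3 -m inch '[[0,0,-0.005,0,0.193],[0,0,-0.005,0,0.186],[0,0,-0.005,0,0.179],[0,0,0,0,0.172],[0,0,0,0,0.165],[0,0,0,0,0.158],[0,0,0,0,0.151],[0,0,0,0,0.144],[0,0,0,0,0.14],[0,0,0,0,0.14]]'
python3 st.py '[.4804,-.0891,.0525,-9.7]'
```

```text
clock: 23.6
tool_pos: [0.48, -0.0892, 0.0528]
orientation: [0.766, 0.643, -0.01, 0.001]
ft_force: [-0.4, 0.5, -1.2]
finger_gap: 0.6
t 23.6 pos [ 0.48   -0.0892  0.0528] gap 0.5996 mm 50.96 F [-0.36  0.49 -1.17] M [ 0.073 -0.031  0.045]
yheading -9.93 tiltxyz [-0.0164 -0.012  -0.9998]
units [0.004 0.011 0.019] turn units -0.039
clock: 24.43
tool_pos: [0.4796, -0.0884, 0.0533]
orientation: [0.765, 0.644, -0.01, 0.0]
ft_force: [-0.1, 0.4, -0.8]
finger_gap: 0.574
t 24.43 pos [ 0.4796 -0.0884  0.0533] gap 0.5739 mm 48.78 F [-0.14  0.43 -0.85] M [0.146 0.003 0.06 ]
yheading -9.86 tiltxyz [-0.0159 -0.013  -0.9998]
units [-0.012  0.023  0.019] turn units -0.027
```

```bash
cat > avg.py <<'E'
from h import *
import sys
n=int(sys.argv[1]);g=[];f=[];m=[]
for i in range(n):
    d=get_image("scene" );s=sense();g.append(s["finger_gap"]);f.append(s["ft_force"]);m.append(s["moment"])
print("gap",np.mean(g).round(5),"sd",np.std(g).round(5),np.round(g,4),"F",np.mean(f,0).round(2),np.std(f,0).round(2),"M",np.mean(m,0).round(3),np.std(m,0).round(3),"t",s["clock"])
crop(d,340,225,430,295,8,sys.argv[2])
E
python3 avg.py 6 s10.png
```

```text
gap 0.57247 sd 0.00215 [0.57   0.5698 0.5737 0.5746 0.5714 0.5752] F [-0.21  0.3  -1.05] [0.51 0.41 0.71] M [0.113 0.027 0.059] [0.026 0.017 0.018] t 24.7333
```

View pics/s10.png

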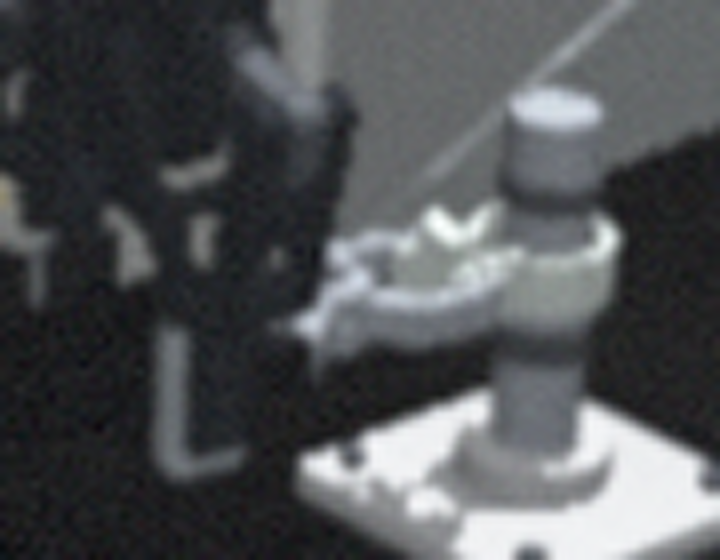

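```bash
python3 -m inch '[[0,0,0,0,0.132],[0,0,-0.01,0,0.124],[0,0,0,0,0.116],[0,0,0,0,0.108],[0,0,-0.01,0,0.1],[0,0,0,0,0.092],[0,0,0,0,0.084],[0,0,0,0,0.076],[0,0,0,0,0.068],[0,0,0,0,0.06]]'
python3 st.py '[.4804,-.0891,.0535,-9.7]'
python3 avg.py 6 s11.png
```

```text
clock: 25.57
tool_pos: [0.4781, -0.0891, 0.0539]
orientation: [0.766, 0.643, -0.012, -0.001]
ft_force: [-1.1, -0.1, -2.1]
finger_gap: 0.536
t 25.57 pos [ 0.4781 -0.0891  0.0539] gap 0.5365 mm 45.6 F [-1.13 -0.08 -2.06] M [0.077 0.173 0.011]
yheading -9.94 tiltxyz [-0.0169 -0.0158 -0.9997]
units [0.01  0.057 0.009] turn units -0.04
gap 0.533 sd 0.00106 [0.5323 0.5336 0.5319 0.5326 0.5351 0.5325] F [-0.73  0.42 -1.23] [0.41 0.34 0.36] M [0.063 0.196 0.006] [0.024 0.008 0.024] t 25.8667
```

View pics/s11.png

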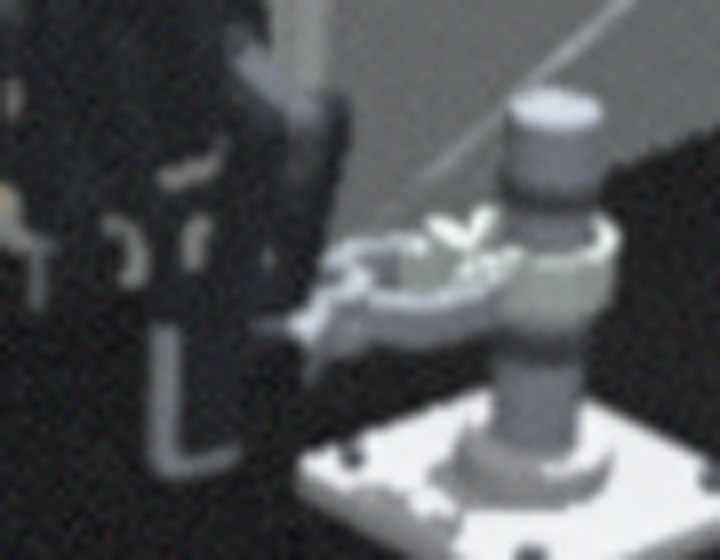

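```bash
python3 -m inch '[[0,0.01,0,0,0.054],[0,0.01,0,0,0.048],[0,0.01,0,0,0.042],[0,0.01,0,0,0.036],[0,0,0,0,0.03],[0,0,0,0,0.026],[0,0,0,0,0.026],[0,0,0,0,0.026],[0,0,0,0,0.026],[0,0,0,0,0.026]]'
python3 st.py '[.4804,-.0891,.0535,-9.7]'
python3 avg.py 5 s12.png
```

```text
clock: 26.7
tool_pos: [0.4775, -0.0892, 0.0535]
orientation: [0.766, 0.643, -0.013, -0.002]
ft_force: [-1.8, 0.8, -0.7]
finger_gap: 0.521
t 26.7 pos [ 0.4775 -0.0892  0.0535] gap 0.5209 mm 44.28 F [-1.76  0.8  -0.7 ] M [0.124 0.305 0.016]
yheading -9.96 tiltxyz [-0.0174 -0.0208 -0.9996]
units [ 0.015  0.072 -0.003] turn units -0.043
gap 0.51787 sd 0.00199 [0.5147 0.5172 0.519  0.5207 0.5178] F [-1.86  0.19 -0.55] [0.42 0.38 0.48] M [0.083 0.341 0.003] [0.02  0.013 0.027] t 26.95
```

```bash
python3 -m inch '[[0,0,0,0,0.02],[0,0,0,0,0.014],[0,0,0,0,0.008],[0,0,0,0,0.003],[0,0,0,0,0.003],[0,0,0,0,0.003],[0,0,0,0,0.003],[0,0,0,0,0.003],[0,0,0,0,0.003],[0,0,0,0,0.003]]'
python3 st.py '[.4804,-.0891,.0535,-9.7]'
python3 avg.py 5 s13.png
```

```text
clock: 27.78
tool_pos: [0.4771, -0.0893, 0.0534]
orientation: [0.766, 0.643, -0.014, -0.003]
ft_force: [-1.5, 0.3, 0.5]
finger_gap: 0.507
t 27.78 pos [ 0.4771 -0.0893  0.0534] gap 0.5067 mm 43.07 F [-1.52  0.3   0.5 ] M [ 0.037  0.365 -0.012]
yheading -9.97 tiltxyz [-0.0176 -0.0215 -0.9996]
units [ 0.019  0.081 -0.004] turn units -0.045
gap 0.50472 sd 0.00119 [0.5043 0.5042 0.5053 0.5067 0.5031] F [-1.91  0.11 -0.55] [0.24 0.28 0.18] M [ 0.092  0.349 -0.002] [0.024 0.026 0.025] t 28.0333
```

View pics/s13.png

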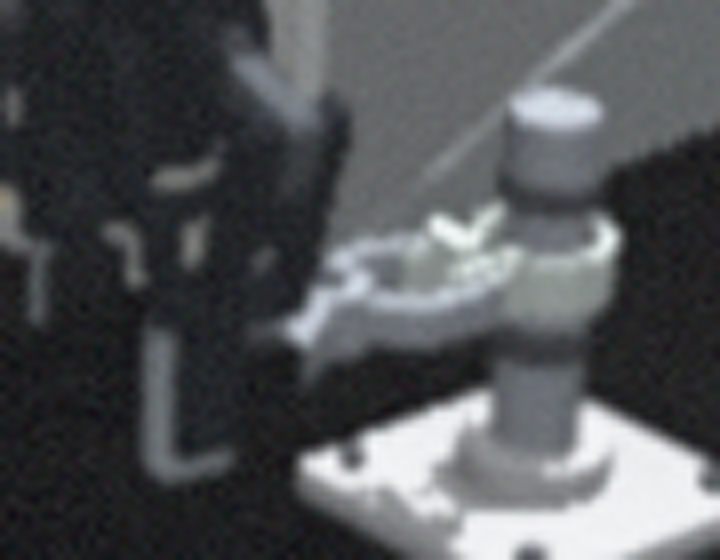

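```bash
python3 -m inch '[[0,0.01,0,0,-0.003],[0,0.01,0,0,-0.008],[0,0,0,0,-0.013],[0,0,0,0,-0.018],[0,0,0,0,-0.02],[0,0,0,0,-0.02],[0,0,0,0,-0.02],[0,0,0,0,-0.02],[0,0,0,0,-0.02],[0,0,0,0,-0.02]]'
python3 st.py '[.4804,-.0891,.0535,-9.7]'
python3 avg.py 6 s14.png
```

```text
clock: 28.87
tool_pos: [0.4767, -0.0895, 0.0532]
orientation: [0.766, 0.643, -0.015, -0.003]
ft_force: [-3.5, 0.1, 0.2]
finger_gap: 0.494
t 28.87 pos [ 0.4767 -0.0895  0.0532] gap 0.4939 mm 41.98 F [-3.53  0.06  0.16] M [ 0.054  0.48  -0.006]
yheading -10.0 tiltxyz [-0.018  -0.024  -0.9996]
units [ 0.026  0.088 -0.011] turn units -0.049
gap 0.49193 sd 0.0013 [0.4926 0.4911 0.4897 0.4915 0.4937 0.493 ] F [-2.43  0.1  -0.4 ] [0.31 0.44 0.46] M [ 0.059  0.424 -0.004] [0.028 0.025 0.037] t 29.1667
```

```bash
python3 -m inch '[[0,0,0,0,0],[0,0,0,0,0.03],[0,0,0,0,0.06],[0,0,0,0,0.09],[0,0,0,0,0.12],[0,0,0,0,0.15],[0,0,0,0,0.18],[0,0,0,0,0.2],[0,0,0,0,0.2],[0,0,0,0,0.2]]'
python3 st.py '[.4804,-.0891,.0535,-9.7]'
python3 avg.py 3 s15.png
```

```text
clock: 30.0
tool_pos: [0.4823, -0.0893, 0.054]
orientation: [0.765, 0.643, -0.01, 0.0]
ft_force: [-0.4, 0.1, -1.3]
finger_gap: 0.599
t 30.0 pos [ 0.4823 -0.0893  0.054 ] gap 0.5986 mm 50.88 F [-0.44  0.07 -1.33] M [0.072 0.035 0.025]
yheading -9.91 tiltxyz [-0.0162 -0.0131 -0.9998]
units [-0.004 -0.046  0.014] turn units -0.036
gap 0.5998 sd 0.00207 [0.6019 0.597  0.6005] F [-0.52  0.29 -1.47] [0.12 0.07 0.18] M [0.047 0.018 0.025] [0.015 0.028 0.019] t 30.15
```

View pics/s15.png

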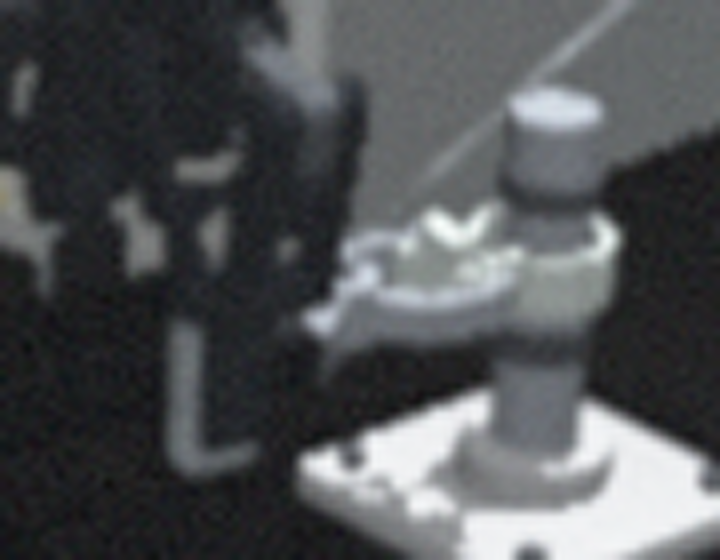

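View pics/s14.png

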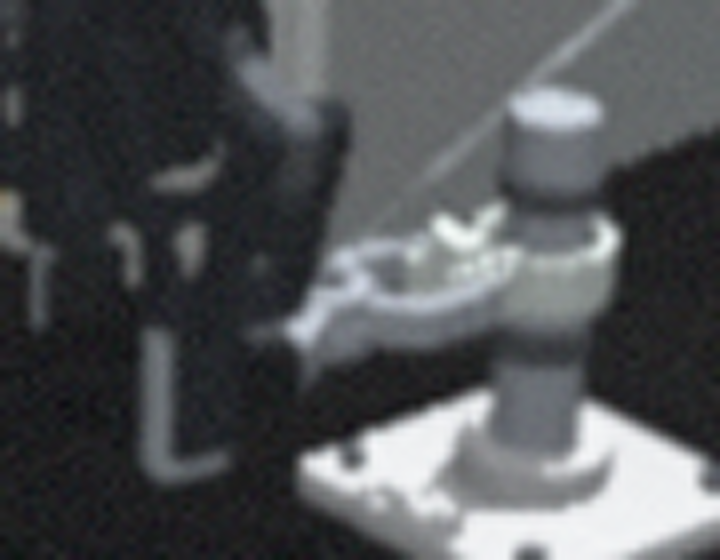

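The left ear's edge went back from crop x of about 412 to 395, so it hasn't clicked yet. I'll close again and carry on.

```bash
python3 -m inch '[[0,0,0,0,0.18],[0,0,0,0,0.165],[0,0,0,0,0.15],[0,0,0,0,0.13],[0,0,0,0,0.11],[0,0,0,0,0.09],[0,0,0,0,0.07],[0,0,0,0,0.05],[0,0,0,0,0.03],[0,0,0,0,0.01]]'
python3 -m inch '[[0,0.005,0,0,0],[0,0,0,0,-0.01],[0,0,0,0,-0.017],[0,0,0,0,-0.022],[0,0,0,0,-0.027],[0,0,0,0,-0.032],[0,0,0,0,-0.037],[0,0,0,0,-0.04],[0,0,0,0,-0.04],[0,0,0,0,-0.04]]'
python3 st.py '[.4804,-.0891,.0535,-9.7]'
python3 avg.py 6 s16.png
```

```text
clock: 30.98
tool_pos: [0.4802, -0.0897, 0.0537]
orientation: [0.766, 0.643, -0.012, -0.001]
ft_force: [-2.0, -0.1, -1.3]
finger_gap: 0.505
clock: 31.82
tool_pos: [0.4794, -0.09, 0.0536]
orientation: [0.766, 0.643, -0.013, -0.001]
ft_force: [-1.7, 0.1, -0.0]
finger_gap: 0.482
t 31.82 pos [ 0.4794 -0.09    0.0536] gap 0.4815 mm 40.93 F [-1.74  0.08 -0.  ] M [ 0.047  0.26  -0.023]
yheading -10.03 tiltxyz [-0.0177 -0.0187 -0.9997]
units [0.027 0.021 0.002] turn units -0.054
gap 0.48168 sd 0.00197 [0.4844 0.4802 0.4787 0.4815 0.4838 0.4815] F [-1.76 -0.11 -0.72] [0.37 0.29 0.39] M [ 0.009  0.27  -0.043] [0.04  0.026 0.018] t 32.1167
```

```bash
python3 -m inch '[[0,0,0,0,-0.045],[0,0,0,0,-0.05],[0,0,0,0,-0.055],[0,0,0,0,-0.06],[0,0,0,0,-0.063],[0,0,0,0,-0.063],[0,0,0,0,-0.063],[0,0,0,0,-0.063],[0,0,0,0,-0.063],[0,0,0,0,-0.063]]'
python3 st.py '[.4804,-.0891,.0535,-9.7]'
python3 avg.py 6 s17.png
```

```text
clock: 32.95
tool_pos: [0.479, -0.0902, 0.0536]
orientation: [0.766, 0.642, -0.013, -0.002]
ft_force: [-1.7, -0.4, 0.5]
finger_gap: 0.471
t 32.95 pos [ 0.479  -0.0902  0.0536] gap 0.4711 mm 40.04 F [-1.67 -0.42  0.48] M [ 0.038  0.278 -0.034]
yheading -10.05 tiltxyz [-0.018  -0.0195 -0.9996]
units [0.033 0.031 0.001] turn units -0.058
gap 0.47087 sd 0.00272 [0.4729 0.4714 0.4683 0.471  0.4668 0.4749] F [-1.8  -0.03 -0.62] [0.59 0.52 0.32] M [-0.013  0.299 -0.03 ] [0.02  0.027 0.024] t 33.25
```

View pics/s17.png

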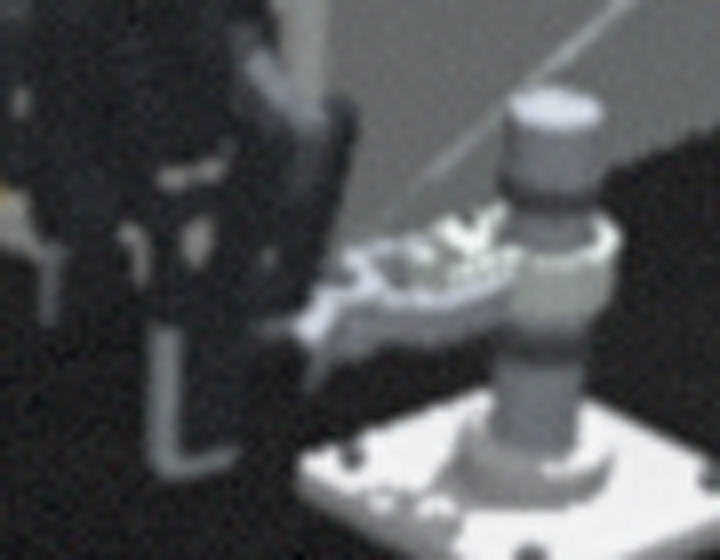

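```bash
python3 -m inch '[[0,0,0,0,-0.068],[0,0,0,0,-0.073],[0,0,0,0,-0.078],[0,0,0,0,-0.083],[0,0,0,0,-0.086],[0,0,0,0,-0.086],[0,0,0,0,-0.086],[0,0,0,0,-0.086],[0,0,0,0,-0.086],[0,0,0,0,-0.086]]'
python3 avg.py 4 s18.png
```

```text
clock: 34.08
tool_pos: [0.4787, -0.0903, 0.0535]
orientation: [0.766, 0.642, -0.013, -0.002]
ft_force: [-1.6, -0.1, -0.8]
finger_gap: 0.458
gap 0.45834 sd 0.00112 [0.459  0.4583 0.4595 0.4566] F [-2.19  0.16 -0.14] [0.63 0.51 0.59] M [-0.028  0.323 -0.068] [0.012 0.043 0.023] t 34.2833
```

```bash
python3 -m inch '[[0,0,0,0,-0.091],[0,0,0,0,-0.096],[0,0,0,0,-0.101],[0,0,0,0,-0.106],[0,0,0,0,-0.109],[0,0,0,0,-0.109],[0,0,0,0,-0.109],[0,0,0,0,-0.109],[0,0,0,0,-0.109],[0,0,0,0,-0.109]]'
python3 avg.py 4 s19.png
```

```text
clock: 35.12
tool_pos: [0.4783, -0.0904, 0.0535]
orientation: [0.766, 0.642, -0.014, -0.002]
ft_force: [-2.2, 0.2, -0.1]
finger_gap: 0.449
gap 0.44933 sd 0.00108 [0.449  0.4504 0.4503 0.4477] F [-2.11 -0.3  -0.48] [0.64 0.33 0.36] M [-0.026  0.344 -0.077] [0.024 0.045 0.01 ] t 35.3167
```

```bash
python3 -m inch '[[0,0,0,0,-0.114],[0,0,0,0,-0.119],[0,0,0,0,-0.124],[0,0,0,0,-0.129],[0,0,0,0,-0.132],[0,0,0,0,-0.132],[0,0,0,0,-0.132],[0,0,0,0,-0.132],[0,0,0,0,-0.132],[0,0,0,0,-0.132]]'
python3 avg.py 4 s20.png
```

```text
clock: 36.15
tool_pos: [0.478, -0.0905, 0.0535]
orientation: [0.766, 0.642, -0.014, -0.002]
ft_force: [-2.0, 0.3, -0.4]
finger_gap: 0.436
gap 0.43512 sd 0.00179 [0.4335 0.4381 0.4348 0.4341] F [-1.91 -0.66 -0.25] [0.4  0.31 0.33] M [-0.069  0.373 -0.064] [0.014 0.024 0.019] t 36.35
```

View pics/s20.png

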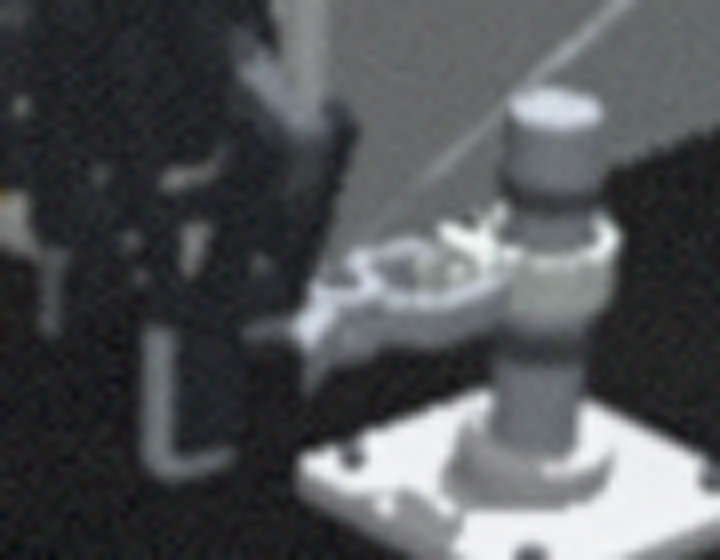

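```bash
python3 -m inch '[[0,0,0,0,-0.1],[0,0,0,0,-0.05],[0,0,0,0,0],[0,0,0,0,0.05],[0,0,0,0,0.1],[0,0,0,0,0.13],[0,0,0,0,0.16],[0,0,0,0,0.16],[0,0,0,0,0.16],[0,0,0,0,0.16]]'
python3 avg.py 1 s21.png;python3 st.py '[.4804,-.0891,.0535,-9.7]'
```

```text
clock: 37.18
tool_pos: [0.4834, -0.0895, 0.0542]
orientation: [0.766, 0.643, -0.01, 0.001]
ft_force: [0.5, -0.2, -2.6]
finger_gap: 0.578
gap 0.57879 sd 0.0 [0.5788] F [ 0.01  0.36 -1.33] [0. 0. 0.] M [ 0.033 -0.018  0.025] [0. 0. 0.] t 37.2333
t 37.23 pos [ 0.4835 -0.0895  0.0542] gap 0.5788 mm 49.2 F [ 0.01  0.36 -1.33] M [ 0.033 -0.018  0.025]
yheading -9.92 tiltxyz [-0.0161 -0.0106 -0.9998]
units [-0.003 -0.077  0.018] turn units -0.037
```

View pics/s21.png

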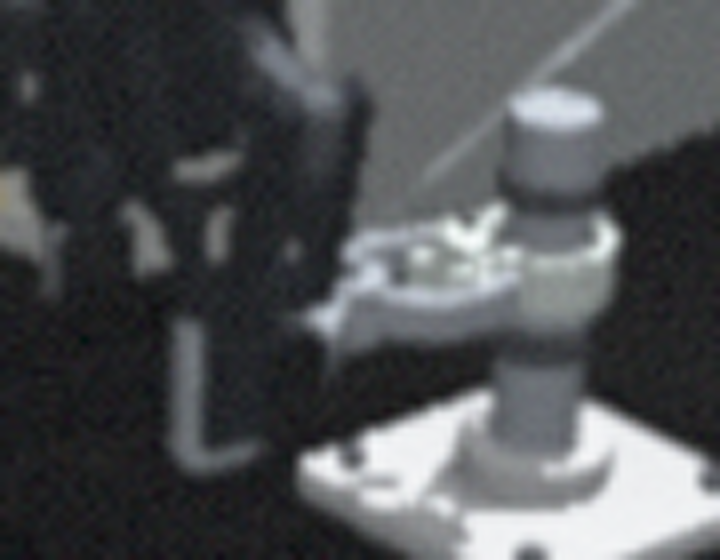

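The ear now stays at crop x of about 412 with the jaws open to 49 mm, so it looks clicked. I'll open the jaws fully to confirm.

```bash
python3 -m inch '[[0,0,0,0,0.2],[0,0,0,0,0.25],[0,0,0,0,0.3],[0,0,0.01,0,0.35],[0,0,0.01,0,0.4],[0,0,0.01,0,0.43],[0,0,0.01,0,0.46],[0,0,0,0,0.46],[0,-0.03,0,0,0.46],[0,-0.05,0,0,0.46]]'
python3 avg.py 1 s22.png;python3 st.py '[.4804,-.0891,.0535,-9.7]'
```

```text
clock: 38.07
tool_pos: [0.4812, -0.0892, 0.0527]
orientation: [0.766, 0.643, -0.009, 0.002]
ft_force: [-0.3, -0.1, -0.1]
finger_gap: 0.728
gap 0.72969 sd 0.0 [0.7297] F [ 0.02  0.43 -0.27] [0. 0. 0.] M [-0.     0.078 -0.006] [0. 0. 0.] t 38.1167
t 38.12 pos [ 0.4805 -0.0891  0.0526] gap 0.7297 mm 62.02 F [ 0.02  0.43 -0.27] M [-0.     0.078 -0.006]
yheading -9.92 tiltxyz [-0.0161 -0.0095 -0.9998]
units [-0.002 -0.001 -0.021] turn units -0.037
```

View pics/s22.png

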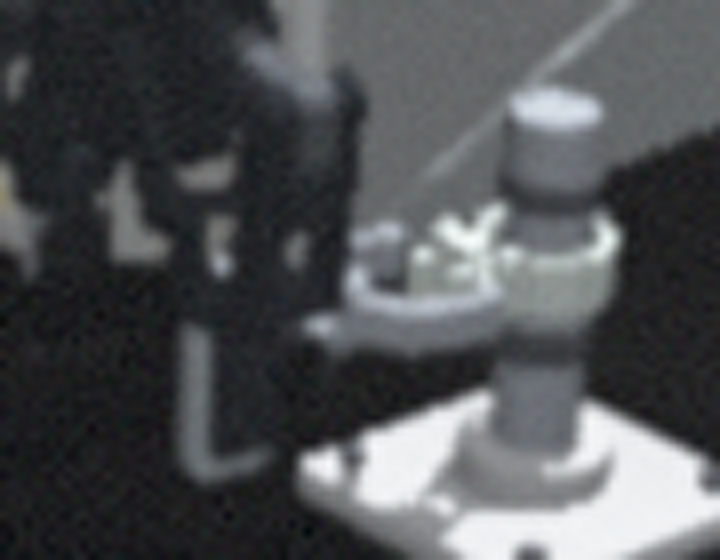

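With the jaws open and clear of the ears, the clip stays shut. I'm backing straight out.

```bash
python3 -m inch '[[0,-0.08,0,0,0.46],[0,-0.15,0,0,0.46],[0,-0.2,0,0,0.46],[0,-0.25,0,0,0.46],[0,-0.25,0,0,0.46],[0,-0.25,0,0,0.46],[0,-0.25,0,0,0.46],[0,-0.2,0,0,0.46],[0,-0.1,-0.1,0,0.46],[0,0,-0.2,0,0.46]]'
python3 avg.py 1 s23.png;python3 st.py '[.4239,.2647,.1,-10.74]'
python3 - <<'E'
from h import *
w=get_image("wrist");cv2.imwrite("pics/w23.png",w["img"][:,:,::-1])
E
```

```text
clock: 38.95
tool_pos: [0.402, -0.0753, 0.0654]
orientation: [0.765, 0.643, -0.012, -0.001]
ft_force: [-0.9, 0.3, -1.2]
finger_gap: 0.733
gap 0.73077 sd 0.0 [0.7308] F [-0.27  0.19  0.18] [0. 0. 0.] M [-0.008 -0.047 -0.048] [0. 0. 0.] t 39.0
t 39.0 pos [ 0.4035 -0.0756  0.0669] gap 0.7308 mm 62.12 F [-0.27  0.19  0.18] M [-0.008 -0.047 -0.048]
yheading -9.92 tiltxyz [-0.0164 -0.0124 -0.9998]
units [ 8.452 -0.974 -0.954] turn units 0.136
```

View pics/s23.png

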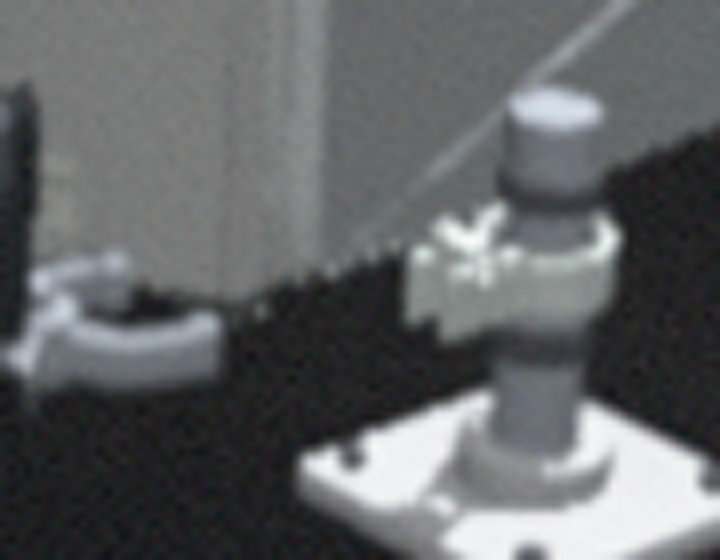

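View pics/w23.png

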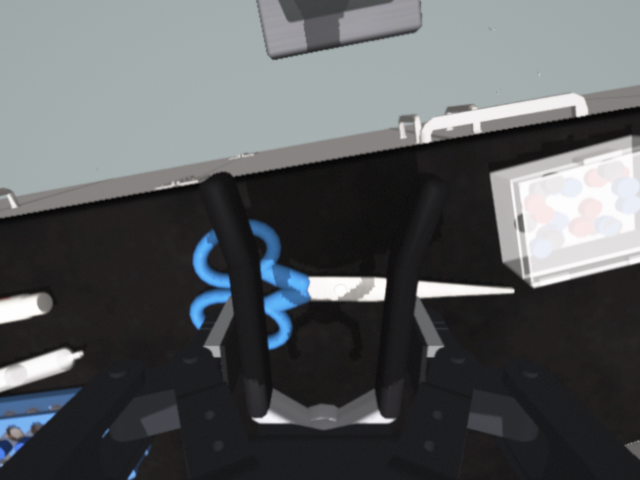

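```bash
python3 -m inch '[[0,0,-0.15,0,0.46],[0.1,0,-0.25,0,0.46],[0.2,-0.02,-0.25,0,0.46],[0.35,-0.03,-0.15,0,0.46],[0.45,-0.05,-0.1,0,0.46],[0.5,-0.06,0,0,0.46],[0.5,-0.06,0,0,0.46],[0.5,-0.06,0,0,0.46],[0.5,-0.06,0,0,0.46],[0.5,-0.06,0,0,0.46]]'
python3 st.py '[.4239,.2647,.1,-10.74]'
```

```text
clock: 39.88
tool_pos: [0.4255, 0.0693, 0.1082]
orientation: [0.771, 0.637, -0.003, 0.008]
ft_force: [-0.2, -0.3, -0.9]
finger_gap: 0.731
t 39.88 pos [0.4255 0.0693 0.1082] gap 0.731 mm 62.13 F [-0.21 -0.3  -0.88] M [0.05  0.019 0.011]
yheading -10.82 tiltxyz [-0.0144  0.0085 -0.9999]
units [ 4.794 -0.959  0.127] turn units -0.013
```

```bash
python3 -m inch '[[0.5,-0.1,0,0,0.46],[0.5,-0.1,0,0,0.46],[0.5,-0.1,0,0,0.46],[0.5,-0.1,0,0,0.46],[0.5,-0.1,0,0,0.46],[0.5,-0.1,0,0,0.46],[0.5,-0.1,0,0,0.46],[0.45,-0.1,0,0,0.46],[0.3,-0.07,0,0,0.46],[0.15,-0.03,0,0,0.46]]'
python3 st.py '[.4239,.2647,.1,-10.74]'
```

```text
clock: 40.72
tool_pos: [0.4298, 0.2665, 0.1117]
orientation: [0.769, 0.639, 0.006, 0.008]
ft_force: [-0.8, -0.3, -1.0]
finger_gap: 0.727
t 40.72 pos [0.4298 0.2665 0.1117] gap 0.7271 mm 61.8 F [-0.76 -0.28 -0.98] M [-0.019  0.071  0.052]
yheading -10.52 tiltxyz [-0.0013  0.0202 -0.9998]
units [-0.071 -0.142  0.29 ] turn units 0.037
```

```bash
python3 -m inch '[[-0.02,-0.03,0.2,0,0.46],[-0.02,-0.03,0.5,0,0.46],[0,0,0.6,0,0.46],[0,0,-0.7,0,0.46],[0,0,-0.4,0,0.46],[0,0,-0.1,0,0.46],[0,0,0,0,0.46],[0,0,0,0,0.46],[0,0,0,0,0.46],[0,0,0,0,0.46]]'
python3 st.py '[.4239,.2647,.1,-10.74]'
```

```text
clock: 41.55
tool_pos: [0.426, 0.2582, 0.0958]
orientation: [0.771, 0.637, -0.004, 0.009]
ft_force: [0.3, 0.1, -0.5]
finger_gap: 0.73
t 41.55 pos [0.426  0.2582 0.0958] gap 0.73 mm 62.05 F [ 0.33  0.1  -0.45] M [0.055 0.045 0.01 ]
yheading -10.82 tiltxyz [-0.0172  0.0081 -0.9998]
units [ 0.149 -0.081 -0.109] turn units -0.013
```

```bash
python3 -m inch '[[0.02,-0.01,0.1,0,0.46],[0.03,-0.02,0.15,0,0.46],[0.03,-0.02,0.2,0,0.46],[0.03,-0.02,0.2,0,0.46],[0.02,-0.01,0.2,0,0.46],[0.02,0,0.2,0,0.46],[0,0,0.15,0,0.46],[0,0,0.1,0,0.46],[0,0,0.05,0,0.46],[0,0,0,0,0.46]]'
python3 st.py '[.4239,.2647,.017,-10.74]'
python3 - <<'E'
from h import *
w=get_image("wrist");cv2.imwrite("pics/w24.png",w["img"][:,:,::-1])
w=get_image("scene");crop(w,180,180,300,270,6,"s24.png")
E
```

```text
clock: 42.38
tool_pos: [0.423, 0.2642, 0.0344]
orientation: [0.77, 0.638, -0.005, 0.008]
ft_force: [-0.8, -0.3, -0.3]
finger_gap: 0.73
t 42.38 pos [0.423  0.2642 0.0344] gap 0.7304 mm 62.08 F [-0.77 -0.33 -0.35] M [ 0.04  -0.024  0.01 ]
yheading -10.76 tiltxyz [-0.0185  0.0065 -0.9998]
units [0.025 0.018 0.435] turn units -0.003
```

View pics/w24.png

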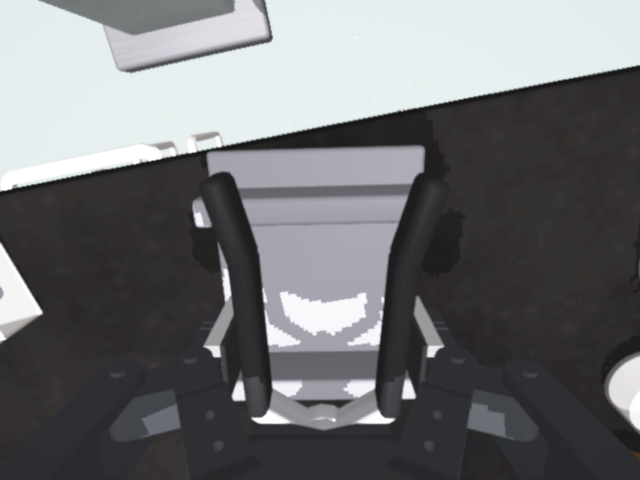

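View pics/s24.png

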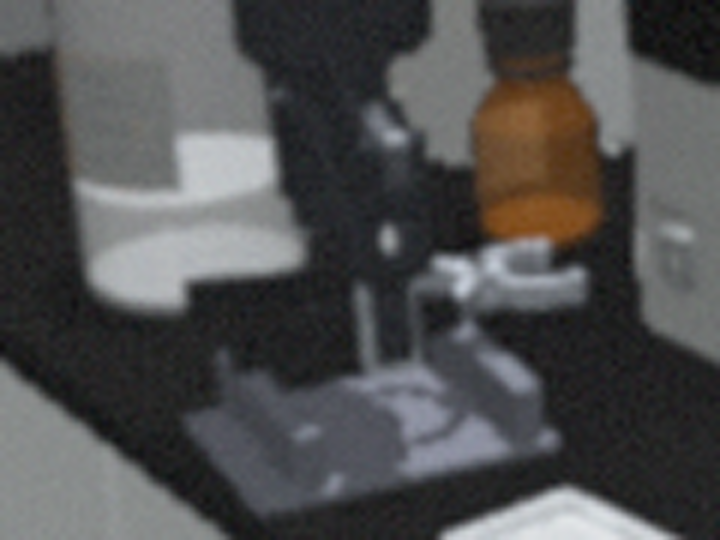

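```bash
python3 -m inch '[[0.01,0.01,0.05,0,0.46],[0.01,0.01,0.08,0,0.46],[0,0,0.08,0,0.46],[0,0,0.07,0,0.46],[0,0,0.05,0,0.46],[0,0,0.04,0,0.46],[0,0,0.03,0,0.46],[0,0,0.02,0,0.46],[0,0,0,0,0.46],[0,0,0,0,0.46]]'
python3 st.py '[.4239,.2647,.0165,-10.74]'
```

```text
clock: 43.32
tool_pos: [0.4257, 0.2652, 0.0178]
orientation: [0.77, 0.637, -0.003, 0.009]
ft_force: [-0.5, -0.2, -1.0]
finger_gap: 0.727
t 43.32 pos [0.4257 0.2652 0.0178] gap 0.7271 mm 61.81 F [-0.46 -0.21 -1.02] M [0.003 0.022 0.021]
yheading -10.79 tiltxyz [-0.0152  0.0099 -0.9998]
units [-0.02  -0.041  0.033] turn units -0.008
```

```bash
python3 -m inch '[[-0.01,-0.03,0,0,0.46],[-0.01,-0.02,0,0,0.46],[0,0,0.02,0,0.46],[0,0,0.02,0,0.46],[0,0,0.01,0,0.46],[0,0,0.01,0,0.46],[0,0,0,0,0.46],[0,0,0,0,0.46],[0,0,0,0,0.46],[0,0,0,0,0.46]]'
python3 st.py '[.4239,.2647,.0155,-10.74]'
```

```text
clock: 44.15
tool_pos: [0.4234, 0.2649, 0.0159]
orientation: [0.77, 0.637, -0.002, 0.009]
ft_force: [-0.8, -0.1, -0.2]
finger_gap: 0.725
t 44.15 pos [0.4234 0.2649 0.0159] gap 0.7245 mm 61.59 F [-0.83 -0.1  -0.16] M [0.015 0.036 0.002]
yheading -10.79 tiltxyz [-0.0146  0.0104 -0.9998]
units [-0.002  0.014  0.011] turn units -0.008
```

```bash
python3 -m inch '[[0,0,0.01,0,0.48],[0,0,0,0,0.5],[0,0,0,0,0.52],[0,0,0,0,0.54],[0,0,0,0,0.57],[0,0,0,0,0.62],[0,0,0,0,0.75],[0,0,0,0,0.9],[0,0,0,0,1],[0,0,0,0,1]]'
python3 st.py '[.4239,.2647,.0155,-10.74]'
python3 - <<'E'
from h import *
w=get_image("wrist");cv2.imwrite("pics/w25.png",w["img"][:,:,::-1]);np.save("w25.npy",w,allow_pickle=True)
E
```

```text
clock: 44.98
tool_pos: [0.424, 0.2652, 0.0155]
orientation: [0.77, 0.637, -0.002, 0.009]
ft_force: [-0.3, 0.1, 0.8]
finger_gap: 0.999
t 44.98 pos [0.424  0.2652 0.0155] gap 0.9987 mm 84.89 F [-0.35  0.07  0.83] M [0.045 0.019 0.063]
yheading -10.79 tiltxyz [-0.0138  0.0113 -0.9998]
units [-0.012  0.     0.001] turn units -0.009
```

View pics/w25.png

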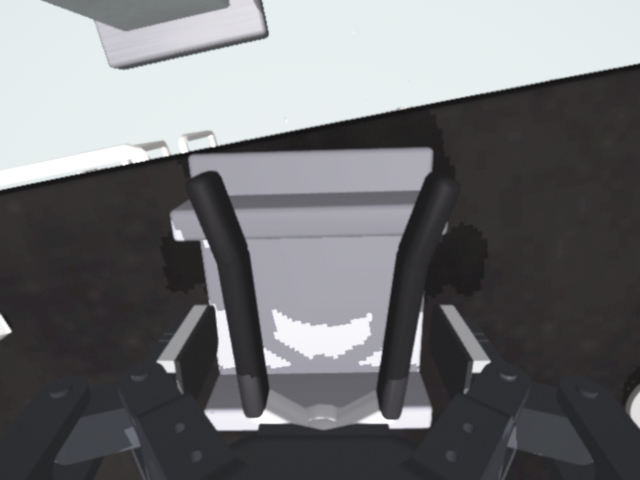

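The pliers are lying on both bars, sprung open, with the pads clear on either side. I'm going straight up slowly now.

```bash
python3 -m inch '[[0,0,-0.05,0,1],[0,0,-0.1,0,1],[0,0,-0.2,0,1],[0,0,-0.3,0,1],[0,0,-0.4,0,1],[0,0,-0.5,0,1],[0,0,-0.5,0,1],[0,0,-0.5,0,1],[0,0,-0.4,0,1],[0,0,-0.2,0,1]]'
python3 -m inch '[[0,-0.1,-0.3,0,1],[0,-0.3,-0.5,0,1],[0,-0.4,-0.5,0,1],[0,-0.4,-0.5,0,1],[0,-0.4,-0.5,0,1],[0,-0.4,-0.3,0,1],[0,-0.3,-0.1,0,1],[0,-0.1,0,0,1],[0,0,0,0,1],[0,0,0,0,1]]'
python3 - <<'E'
from h import *
w=get_image("wrist");cv2.imwrite("pics/w26.png",w["img"][:,:,::-1])
t=get_image("top");cv2.imwrite("pics/t26.png",t["img"][:,:,::-1]);crop(t,195,225,275,315,6,"t26c.png")
s=get_image("scene");cv2.imwrite("pics/s26.png",s["img"][:,:,::-1]);crop(s,200,215,290,275,8,"s26p.png");crop(s,370,225,445,305,7,"s26c.png")
E
python3 st.py
```

```text
clock: 45.87
tool_pos: [0.4213, 0.2662, 0.15]
orientation: [0.77, 0.637, -0.003, 0.009]
ft_force: [0.8, 0.5, -0.2]
finger_gap: 0.998
clock: 46.7
tool_pos: [0.3218, 0.2849, 0.2662]
orientation: [0.771, 0.636, -0.001, 0.009]
ft_force: [0.8, -0.6, 0.1]
finger_gap: 0.998
t 46.85 pos [0.3223 0.2847 0.2657] gap 0.9978 mm 84.82 F [-0.73 -0.17  0.  ] M [ 0.002 -0.024 -0.01 ]
yheading -11.01 tiltxyz [-0.0132  0.0123 -0.9998]
```

View pics/t26.png

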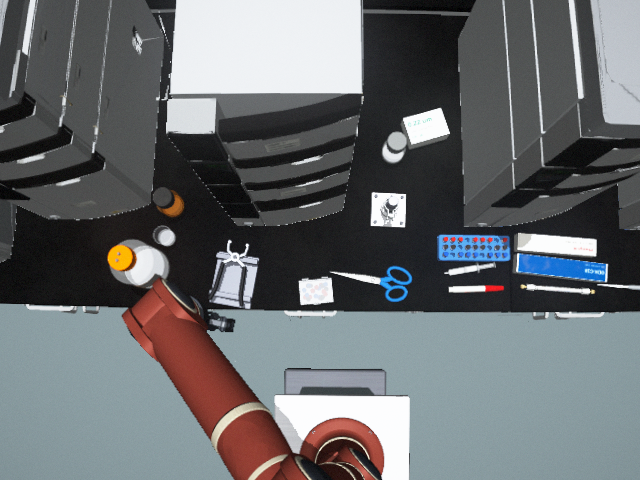

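View pics/t26c.png

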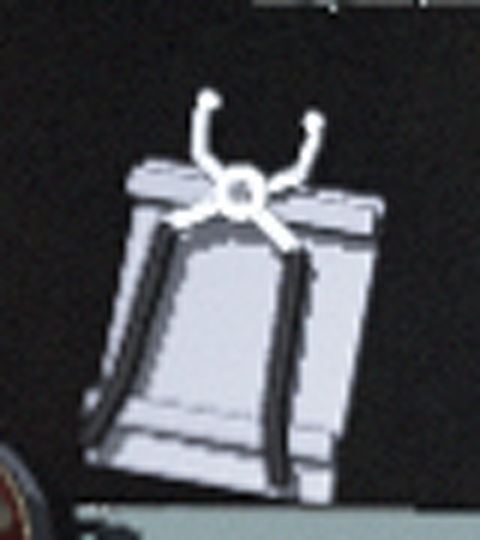

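View pics/s26p.png

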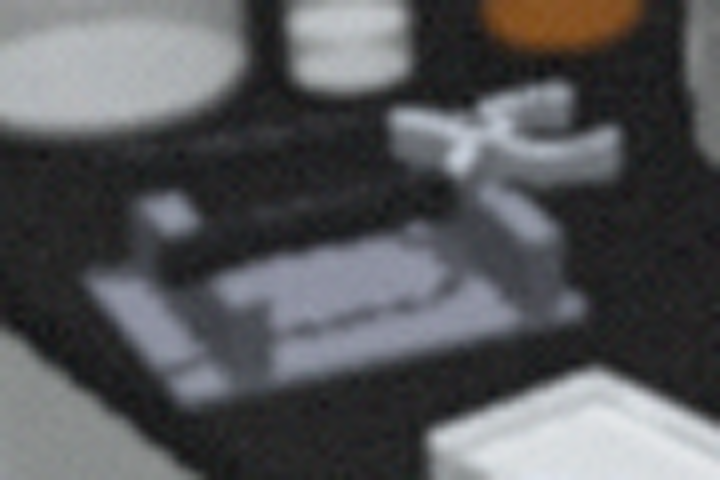

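View pics/s26c.png

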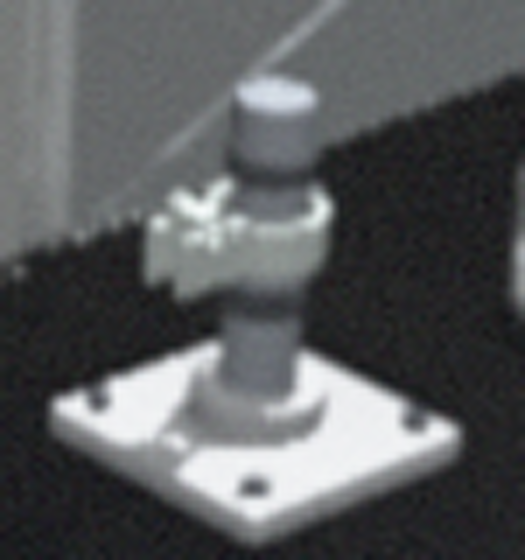

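View pics/w26.png

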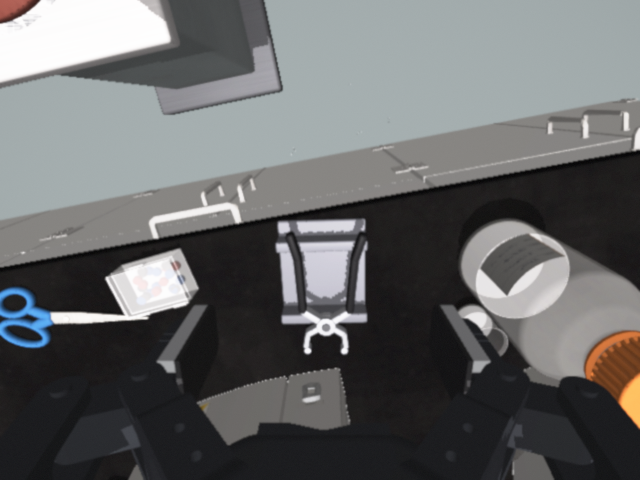

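The pliers sit in the same pixels as at the start (noses at crop (208,98) and (313,120), pivot at (241,192)). The clip is shut, the bystanders haven't moved, and the arm is clear.

```bash
python3 -c "
from workcell import close_job
print(close_job())"
```

```text
the job is handed in; nothing more can be done
None
```

I squeezed the clip with the pliers until it latched, laid the pliers back on their rest, let go, and handed the job in at about 47 s of the 72 s allowed.

**Squeeze:** From about 43 mm handle opening I closed in steps of about 1 mm. A release check at 42 mm showed the ears springing back open. At 37 mm the ears stayed shut when I let go, so I stopped there.

**Last checks:**
- **Clip:** it was still shut with the jaws off it and again after the pliers were put away.
- **Pliers:** they lie within about a pixel (roughly 2 mm) of where they started in both the top and scene views.
- **Bystanders:** the beaker, bottle and rack look unmoved, and the gripper is open and well clear.

**What was less certain:**
- **The click:** I did not feel it clearly. The finger opening hinted at a force drop on the last step, but the wrist moment kept rising, so the proof is the two release checks by camera.
- **Force on the ears:** nothing measures this directly. The finger opening kept following its target, so there was no sign of reaching the hard stop.
- **Tool tilt:** it drifted during fast moves, up to about 5° before I picked up the pliers. I levelled it, and it stayed within about 2° while carrying and squeezing.

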